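# Lift the conditioned tin out of the chamber onto the balance

### The job

The moisture tin in the conditioning chamber must be weighed without being touched by hand: take the lifting foot by its blue handle, reach down through the round port, catch the tin's orange wire bail from below, and lift the tin off its pedestal and out through the port. Set it down gently and upright in the middle of the balance pan, unhook the foot, and stand the lifting foot upright on the bench again. The gripper must not touch the tin or its bail, the tin must not tip over, and the spare tin is left where it stands.

Things in the scene. Friction and masses are not known exactly. Their poses are not given: they have to be found in the camera images.
- lifter_grip (a point): Centre of the lifting foot's blue square handle (24 x 24 mm, 42 mm tall), on the rod's axis, 106 mm above the underside of its foot. z is up along the rod, x towards the foot's lip. Loose, 0.2-0.3 kg; it stands by itself on the bench. See lifter for its shape.
- bail_bar (a point): Centre of the straight top bar of the tin's rigid orange-coated wire bail; moves with the tin. The bar is 5 mm thick, lies along y, 58 mm clear between the bail's legs (68 mm overall). z up. The tin's underside is 66 mm below this point, its lid's top 34 mm below, so the opening between lid and bar is about 31 mm high.
- port (a point): Centre of the round port, 110 mm in diameter, at the upper face of the chamber's white roof (6 mm thick, upper face 125 mm above the bench). The chamber is a fixed clear-walled box 200 x 200 mm, sides along this frame's x and y. Under the port a pedestal 52 mm in diameter carries the tin, its top 20 mm above the bench.
- pan (a point): Centre of the upper face of the balance's round steel pan, 124 mm in diameter, 58 mm above the bench. The balance is fixed, grey, 185 x 165 mm, its housing 40 mm high, reaching 108 mm to -x of this point, 78 mm to +x and 83 mm to either side.
- spare_tin: A spare closed moisture tin without a bail, 64 mm in diameter, 37 mm tall, loose on the bench; origin at the centre of its underside. To be left alone.
- tin: The closed aluminium moisture tin with the bail, 56 mm in diameter, 32 mm tall without the bail; origin at the centre of its underside, z up, bail bar along y, 66 mm above. Loose, 0.1-0.2 kg with the bail.
- lifter: The lifting foot; origin on the rod axis at the foot's underside; z up, x towards the lip. An 8 mm rod runs from the handle down to a flat steel foot, 5 mm thick, 32 mm wide (y), reaching 8 mm behind the rod axis (-x) and 26 mm ahead (+x), where a lip 4 mm long stands 4 mm above the foot's top. A 16 mm collar round the rod ends 11 mm above the underside.
- balance: The balance with its pan; origin on the bench under the pan's centre. Fixed.
Not all that is in view belongs to the job. There is more than one size of the lifter; the one meant has the size given above. There is more than one size of the tin; the job needs the larger.

How it is judged:
By the outcome, as a careful person would: the job done as asked, in the order asked, and still so for the second after the job is handed in, with the robot touching nothing.
It also fails if it takes over 67 s, if anything falls off the work surface, if the arm or the gripper's body presses on something with over 40 N, if the wrist force passes 120 N, or if a joint passes its speed limit or range.

### The arm

A 7-joint arm with a two-finger parallel gripper is mounted at the origin on a cart in front of the work surface, level with it; the furniture and walls round the work are solid. World frame = base frame: x ahead of the robot, y to its left, z up, the work surface at z = 0. Lengths are in m, angles in rad, forces in N, time in s.
With the tool pointing down it reaches from about 0.4 to 0.9 m from the base axis. Payload 5.5 kg.
Tool frame: the origin (TCP) lies on the centre line of the jaws, within the pads' length; the fingertips stand 19 mm ahead of it and the grasp point (between the pads) is the TCP; z points along the fingers, y is the direction in which the jaws open and shut (so a half turn about z gives the same grasp; the last joint's range is limited). The gripper opens to 92 mm and grips with 3 to 60 N. Pads are 19 mm wide; open, the fingers measure 130 mm over their backs; the gripper's body (75 mm by 190 mm) begins 47 mm behind the grasp point.
Start: joints at [-1.038, 0.501, -0.427, 1.55, 0.221, 1.138, -0.21], TCP at [0.173, 0.626, 0.222] pointing down, gripper open.
Joint ranges: [-2.88, 2.88], [-0.31, 2.03], [-1.54, 1.56], [0.2, 2.42], [-1.41, 4.55], [0.19, 2.02], [-2.57, 2.57]. Speed limits (rad/s): [2.57, 2.57, 3.14, 3.14, 3.14, 3.14, 3.14].

### API

Orientations are given as a unit quaternion [w, x, y, z].
In Python, from station import arm, imaging, workorder gives the robot as it stands.
- The arm moves only by the tool send_rows, never from a script. Its argument "moves" is a list that holds one entry, the list of rows, each a list of 7 numbers: the shift along the tool's x, y, z in cm, then the turn, a rotation vector about the tool's x, y, z in degrees, then the gripper command: -1 is fully open, 1 is shut, values between are in proportion. In form: [[[dx, dy, dz, rx, ry, rz, hand], ...]]. A call has 1 to 8 rows; each row is the pose to reach, as a shift and turn from the pose commanded when the call began, along the tool's axes at that moment; what a row does not reach only later rows make up. A row lasts 1/10 s, in which the tool goes at most 50 mm and 8.59 degrees, less where a joint would pass 70% of its speed; a pose out of reach is approached as far as the arm can. A call with a gripper value outside its range is refused whole. The fingers move at their own pace and stop on an object; "grip_force" is the grip in N (left out, the last holds). Time passes only in rows, so rows that repeat a pose let the fingers close. It gives the time, the measured TCP pose, the force and the opening at its end, in the units of the state.
- arm.get_state(): the state, without advancing time (a new reading comes with each control period).
- imaging.get_image(name): name is "scene" or "top" or "wrist"; returns a dict with "color" (420x560x3 uint8, red, green, blue), "range_z" (420x560 float32, m along the optical axis (not along the pixel's ray), 0 where there is no reading), "camera_matrix" (3x3 intrinsics, pixels), "position" and "attitude" of the camera in the world. Camera axes: x right, y up, looking along -z (the intrinsics and any distortion apply to the point x, -y, -z); pixel columns grow to the right and rows downward; lengths in m; the calibration is good to about 2 mm. The wrist camera is an equidistant fisheye: a pixel r from the principal point sees the ray r / f radians off the axis. A picture is of the moment at which its call begins.
- workorder.close_job(): hands the job in, once; it reports no verdict.
Trained networks look in a picture, given as the dict that the camera call returned (one of the last four; its "shot" number tells which), for a name from the list of things; names that differ only in an ending like _2 or _b are one class to them, and where a whole thing is asked for, a point or a joint stands for the part that bears it (a point fixed in the world has none). Each returns a list of dicts, best first, with "conf" (0 to 1); they miss things now and then, are a little off and sometimes report something else, mostly with a low value. They report only what shows in the picture. A call takes as long as a camera call. They do not tell look-alikes from the thing itself.
- imaging.search_frame(picture, label): "pixel" ([row, column] in pixels, amid what is visible of it).
The state is a dict: "clock": time; "joint_pos": joint angles; "qvel": joint speeds; "joint_efforts": joint torques, N m; "tcp_pos": TCP position; "tcp_rot": TCP orientation; "wrist_force": force on the tool from outside, world axes, zero at the start; "wrist_torque": the same for the moment, N m; "grip_width": finger opening in m.
Only numpy, scipy, OpenCV 4.12 (cv2) and the standard library are available. Lean on these libraries where they do the work, as an engineer would, in place of code of your own. Each camera call takes 0.05 s, during which the arm holds its last target.

## Working session

There is one attempt and no reset: what is moved stays moved. The work goes in short steps, Python scripts to look and compute and a tool call to move; the robot and the scene stay as the last step left them, time stands still between calls to the robot, and variables do not carry over. Pictures are saved under pics/ and viewed, and the job is handed in when it is done.

Besides the shell and the picture viewer there is one more tool, called after "Emit:" as name(argument=value, ...), one argument or row to a line, values as JSON. send_rows: Moves the arm, as the interface text tells. Its arguments: {"type":"object","properties":{"moves":{"type":"array"},"grip_force":{"type":"number"}},"required":["moves"]}

```bash
mkdir -p pics; ls
cat > h.py <<'E'
import numpy as np, cv2
from scipy.spatial.transform import Rotation as R
from station import arm, imaging, workorder
def save(im,name): cv2.imwrite('pics/'+name+'.png', im['color'][:,:,::-1])
def q2R(q): return R.from_quat([q[1],q[2],q[3],q[0]]).as_matrix()
def att(im):
    a=np.array(im['attitude'],float)
    return a if a.shape==(3,3) else q2R(a)
def cloud(im):
    K=np.array(im['camera_matrix']);z=im['range_z'];h,w=z.shape
    v,u=np.mgrid[:h,:w]
    x=(u-K[0,2])/K[0,0]*z;y=(v-K[1,2])/K[1,1]*z
    P=np.stack([x,-y,-z],-1)@att(im).T+np.array(im['position'])
    P[z==0]=np.nan
    return P
E
python3 - <<'E'
from h import *
print(arm.get_state())
for n in ['scene','top']:
    im=imaging.get_image(n);save(im,n+'0');print(n,[k for k in im],im['camera_matrix'],im['position'],im['attitude'])
    np.savez('pics/'+n+'0.npz',**{k:im[k] for k in im if k in('color','range_z','camera_matrix','position','attitude')})
    P=cloud(im)
    for l in ['lifter','lifter_grip','bail_bar','tin','port','pan','spare_tin']:
        for d in imaging.search_frame(im,l):
            r,c=map(int,d['pixel']);print(n,l,r,c,round(d['conf'],2),P[min(r,419),min(c,559)].round(3))
E
```

```text
pics
{'clock': 0.0, 'joint_pos': array([-1.03782462,  0.50185839, -0.42676949,  1.55144337,  0.22085711,
        1.13828091, -0.2102882 ]), 'qvel': array([ 0.00026189,  0.00022129, -0.00090705, -0.00056139, -0.0013535 ,
       -0.0001548 ,  0.00067713]), 'joint_efforts': array([-2.98064351e-04, -5.66593301e+01, -5.81650481e+00, -2.79128051e+01,
       -6.86280336e-02,  3.03262565e-02,  1.62977362e-04]), 'tcp_pos': array([0.1731176 , 0.62579635, 0.22047259]), 'tcp_rot': array([-1.35719746e-04,  1.34442318e-01,  9.90920954e-01, -9.52451902e-04]), 'wrist_force': array([0.0572865 , 0.35633789, 0.25731499]), 'wrist_torque': array([ 0.0053147 , -0.07204019,  0.04298359]), 'grip_width': 0.09199083607584657}
scene ['color', 'range_z', 'camera_matrix', 'position', 'attitude', 'shot'] [[383.14968239   0.         276.72759001]
 [  0.         383.14968239 202.39543698]
 [  0.           0.           1.        ]] [ 0.04096414 -0.56858609  0.62474577] [ 0.84360809  0.43671947 -0.15366177 -0.27201021]
scene lifter 153 266 0.88 [0.565 0.172 0.152]
scene lifter 182 200 0.52 [0.454 0.365 0.002]
scene l
[... 513 characters left out ...]
 450.47753385 209.39891699]
 [  0.           0.           1.        ]] [ 0.35434511 -0.00796712  0.98071392] [-0.69857048 -0.05235926  0.04715355  0.71206344]
top lifter 244 137 0.78 [0.423 0.29  0.007]
top lifter 160 174 0.75 [0.566 0.176 0.165]
top lifter 190 396 0.53 [ 0.52  -0.262  0.06 ]
top lifter_grip 244 135 0.83 [0.416 0.265 0.101]
top lifter_grip 159 174 0.59 [0.566 0.174 0.174]
top bail_bar 234 292 0.9 [ 0.436 -0.045  0.027]
top bail_bar 151 262 0.81 [0.612 0.015 0.052]
top tin 154 262 0.75 [0.605 0.015 0.052]
top tin 232 293 0.68 [ 0.438 -0.047  0.049]
top tin 245 136 0.64 [0.414 0.265 0.095]
top port 136 258 0.74 [0.659 0.024 0.008]
top spare_tin 261 233 0.95 [0.381 0.079 0.038]
```

View pics/scene0.png

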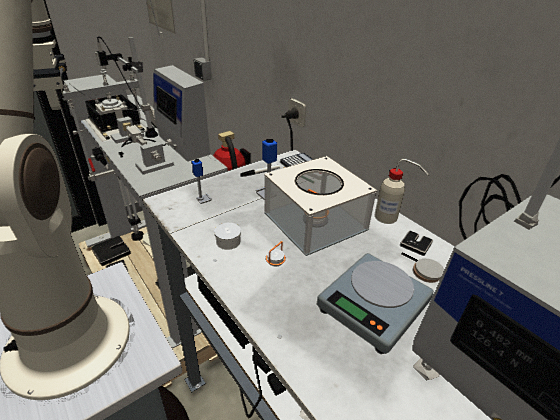

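View pics/top0.png

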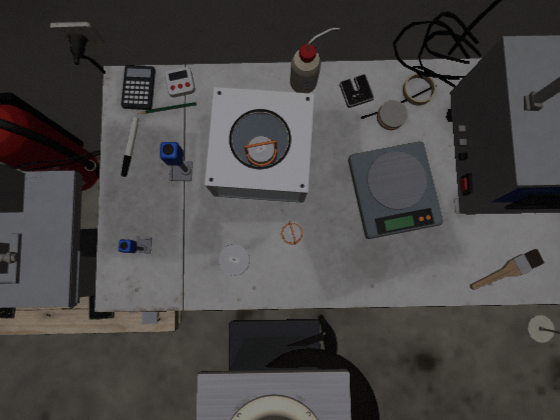

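The top view shows two lifters: A with its handle at (row 155, col 172), and B, smaller, at (245, 128). There are two bailed tins: one in the chamber at (150, 262) and one on the bench at (233, 292). I'll measure both pairs and look at crops.

Run:
```python
from h import *
class D(dict):pass
ims={}
for n in ['scene','top']:
    d=np.load('pics/'+n+'0.npz');im={k:d[k] for k in d};ims[n]=im
    P=cloud(im);c=im['color'].astype(int)
    blue=(c[...,2]>c[...,0]*1.8)&(c[...,2]>60)&np.isfinite(P[...,0])
    for nm,x,y in [('A',.566,.174),('B',.41,.265)]:
        m=blue&(np.hypot(P[...,0]-x,P[...,1]-y)<.05)
        Q=P[m];
        print(n,nm,m.sum(),'z pct',np.percentile(Q[:,2],[1,5,50,95,99]).round(3))
        t=Q[Q[:,2]>np.percentile(Q[:,2],97)-.006]
        r=cv2.minAreaRect((t[:,:2]*1000).astype(np.float32));print('  top rect',np.round(r[0],1),np.round(r[1],1),r[2], 'bbox',np.percentile(Q,1,axis=0).round(3),np.percentile(Q,99,axis=0).round(3))
    org=(c[...,0]>150)&(c[...,1]<c[...,0]*.7)&(c[...,2]<c[...,0]*.5)&np.isfinite(P[...,0])
    for nm,x,y in [('chamb',.61,.015),('bench',.43,-.05)]:
        m=org&(np.hypot(P[...,0]-x,P[...,1]-y)<.07);Q=P[m]
        if len(Q): print(n,nm,len(Q),np.percentile(Q,[2,50,98],axis=0).round(3).tolist())
    # white roof
    m=np.isfinite(P[...,0])&(abs(P[...,2]-.125)<.006)&(np.hypot(P[...,0]-.6,P[...,1]-.02)<.17)
    Q=P[m];r=cv2.minAreaRect((Q[:,:2]*1000).astype(np.float32));print(n,'roof',r,np.median(Q[:,2]))
    m=np.isfinite(P[...,0])&(abs(P[...,2]-.058)<.006)&(np.hypot(P[...,0]-.53,P[...,1]+.28)<.09)
    Q=P[m];print(n,'pan',cv2.minEnclosingCircle((Q[:,:2]*1000).astype(np.float32)),np.median(Q[:,2]),Q.mean(0))
t=ims['top']['color'][:,:,::-1];s=ims['scene']['color'][:,:,::-1]
A=cv2.resize(t[125:270,100:210],None,fx=4,fy=4,interpolation=cv2.INTER_CUBIC)[:580]
B=cv2.resize(s[125:215,180:300],None,fx=3,fy=3,interpolation=cv2.INTER_CUBIC)
o=np.zeros((580,800,3),np.uint8);o[:,:440]=A;o[:270,440:800]=B
C=cv2.resize(s[150:270,260:380],None,fx=2.5,fy=2.5,interpolation=cv2.INTER_CUBIC);o[275:575,440:740]=C
cv2.imwrite('pics/crop1.png',o)
T=cv2.resize(t[80:250,200:320],None,fx=3.5,fy=3.5,interpolation=cv2.INTER_CUBIC);cv2.imwrite('pics/crop2.png',T)
```

```text
scene A 277 z pct [0.125 0.128 0.155 0.177 0.178]
  top rect [581.2 180.5] [32.2 31.7] 80.01756286621094 bbox [0.564 0.165 0.125] [0.595 0.196 0.178]
scene B 114 z pct [0.089 0.092 0.112 0.128 0.129]
  top rect [409.4 270.8] [19.8 23.2] 72.60699462890625 bbox [0.398 0.262 0.089] [0.42  0.281 0.129]
scene chamb 8 [[0.61, 0.025, 0.088], [0.613, 0.037, 0.089], [0.614, 0.047, 0.09]]
scene bench 50 [[0.416, -0.068, 0.002], [0.431, -0.051, 0.013], [0.464, -0.032, 0.05]]
scene roof ((617.6925659179688, 47.350440979003906), (265.0606994628906, 202.88766479492188), 84.63202667236328) 0.12566568382145527
scene pan ((542.4827880859375, -265.0437927246094), 63.30080032348633) 0.05847819383663566 [ 0.53807529 -0.26906726  0.05841811]
top A 183 z pct [0.173 0.174 0.178 0.18  0.182]
  top rect [582.9 183.9] [30.9 31.6] 85.78511810302734 bbox [0.567 0.168 0.173] [0.598 0.2   0.182]
top B 95 z pct [0.125 0.126 0.128 0.132 0.133]
  top rect [411.7 276.6] [22.4 21. ] 88.15713500976562 bbox [0.401 0.266 0.125] [0.422 0.288 0.133]
top roof ((619.2050170898438, 48.242637634277344), (263.46734619140625, 201.8719940185547), 84.87407684326172) 0.12680308007512797
top pan ((541.9124755859375, -265.26239013671875), 62.15652847290039) 0.059555588669782056 [ 0.54157989 -0.26475871  0.05954178]
```

View pics/crop1.png

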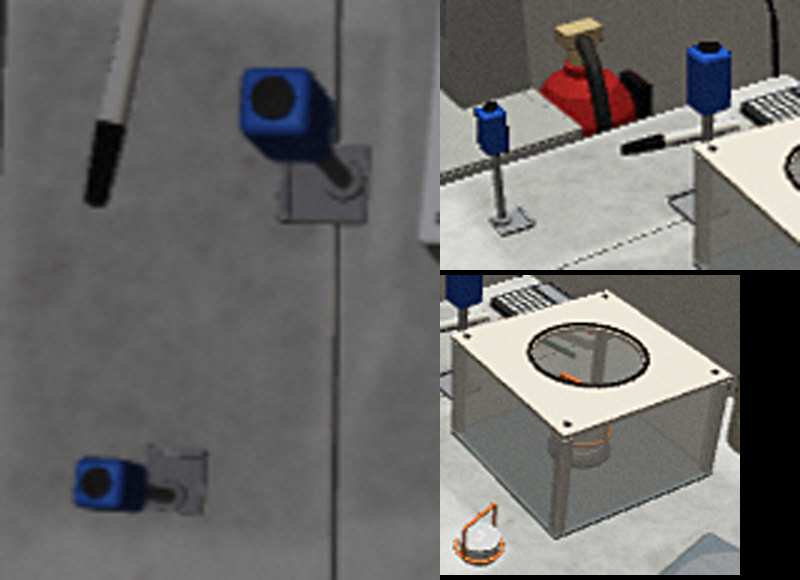

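View pics/crop2.png

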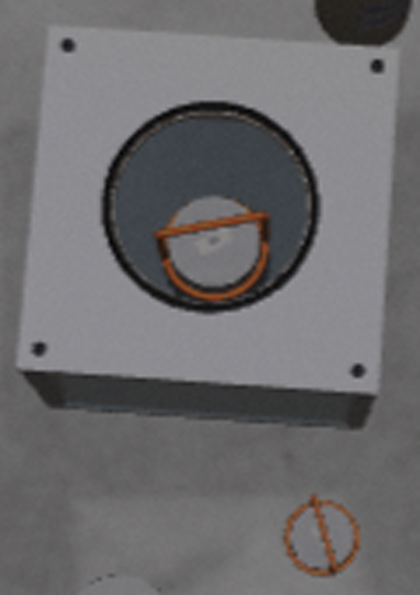

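Candidates: lifter A (155,172) has a 32 mm handle with its top at 178 mm. Lifter B (245,128) has a 23 mm handle with its top at 128 mm, so **B** matches the given size (24 mm, 127 mm). The chamber tin (150,262) has a bar about 62 mm long, against about 45 mm for the bench tin (233,292), so the **chamber tin** is the larger one. The crops confirm both. Next I'll get the geometry.

```bash
cat >> h.py <<'E'
def ray_at_z(im,px,z):  # px (col,row)
    K=np.array(im['camera_matrix']);px=np.atleast_2d(px).astype(float)
    d=np.c_[(px[:,0]-K[0,2])/K[0,0],-(px[:,1]-K[1,2])/K[1,1],-np.ones(len(px))]@att(im).T
    o=np.array(im['position']);return o+d*((z-o[2])/d[:,2])[:,None]
E
python3 - <<'E'
from h import *
d=np.load('pics/top0.npz');im={k:d[k] for k in d};c=im['color'].astype(int);P=cloud(im)
org=((c[...,0]>110)&(c[...,1]<c[...,0]*.75)&(c[...,2]<c[...,0]*.5))
org[:120]=0;org[180:]=0;org[:,:235]=0;org[:,295:]=0
v,u=np.nonzero(org);print(len(v),u.min(),u.max(),v.min(),v.max())
# bar pixels: depth z high or upper edge per column
print(np.c_[v,u,np.round(P[v,u,2]*1000)].astype(object)[:0])
zz=P[v,u,2];print(np.nanpercentile(zz,[5,25,50,75,95]))
bar=[(uu,v[u==uu].min()+ .8) for uu in range(u.min(),u.max()+1) if (u==uu).any()]
W=ray_at_z(im,bar,.086);print(W[0],W[-1],W.mean(0)); p=np.polyfit(W[:,1],W[:,0],1);print('slope dx/dy',p,np.degrees(np.arctan(p[0])))
# port: hole inside white roof - dark rim
roof=np.isfinite(P[...,0])&(abs(P[...,2]-.126)<.006)
roof[:85]=0;roof[195:]=0;roof[:,:200]=0;roof[:,320:]=0
cn,_=cv2.findContours((~roof).astype(np.uint8),cv2.RETR_LIST,cv2.CHAIN_APPROX_NONE)
for k in cn:
    a=cv2.contourArea(k)
    if 1500<a<6000:
        e=cv2.fitEllipse(k);print('hole',a,e,ray_at_z(im,[e[0]],.125))
r=cv2.minAreaRect((P[roof][:,:2]*1000).astype(np.float32));print('roof',r)
# balance housing
m=(abs(P[...,2]-.04)<.006);m[:,:340]=0;m[:,450:]=0
r=cv2.minAreaRect((P[m][:,:2]*1000).astype(np.float32));print('bal',r)
m=(P[...,2]>.1)&(P[...,1]<-.35);print('machine ymax',np.nanmax(P[...,1][m]),np.nanmin(P[...,0][m]),np.nanmax(P[...,2][m]))
# foot B
for z0,nm in [((.0025,.009),'foot')]:
    m=(P[...,2]>z0[0])&(P[...,2]<.012)&(np.hypot(P[...,0]-.415,P[...,1]-.27)<.05)
    Q=P[m];print(nm,m.sum(),cv2.minAreaRect((Q[:,:2]*1000).astype(np.float32)))
E
```

```text
106 245 276 140 165
[]
[0.03531012 0.03758475 0.06272546 0.09010393 0.09225396]
[0.61174876 0.04866707 0.086     ] [ 0.6019958 -0.0146172  0.086    ] [0.61675602 0.01684116 0.086     ]
slope dx/dy [-0.1083998   0.61858159] -6.186694349848897
hole 2228.5 ((259.9780578613281, 139.29624938964844), (52.295955657958984, 54.45437240600586), 86.37776184082031) [[0.61508173 0.01663945 0.125     ]]
roof ((616.3854370117188, 16.810523986816406), (200.35069274902344, 201.8719940185547), 84.87407684326172)
bal ((632.5799560546875, -282.7003173828125), (243.01145935058594, 417.54974365234375), 89.96327209472656)
machine ymax -0.35000269580538673 0.4655077390998311 0.3644003829072213
foot 537 ((415.9281921386719, 269.8039855957031), (94.91277313232422, 96.703125), 39.33053970336914)
```

```bash
cat >> h.py <<'E'
def plan(pos,Rt=None,note=''):
    """shift (cm) and rotvec (deg) in current tool axes (from measured pose)"""
    s=arm.get_state();R0=q2R(s['tcp_rot']);d=R0.T@(np.array(pos)-s['tcp_pos'])*100
    rv=np.zeros(3) if Rt is None else np.degrees(R.from_matrix(R0.T@Rt).as_rotvec())
    print(note,'shift cm',d.round(2),'turn deg',rv.round(2));return d,rv
def down(yaw): # tool x axis at world angle yaw (rad), tool z down
    c,s=np.cos(yaw),np.sin(yaw);x=np.array([c,s,0]);z=np.array([0,0,-1.]);return np.c_[x,np.cross(z,x),z]
E
python3 - <<'E'
from h import *
im=imaging.get_image('wrist');save(im,'w0');print(im['camera_matrix'],im['position'],att(im).round(3))
s=arm.get_state();R0=q2R(s['tcp_rot']);print(R0.round(3), 'cam in tool',R0.T@(im['position']-s['tcp_pos']),(R0.T@att(im)).round(3))
for yaw in (180,164.5): plan([.411,.277,.30],down(np.radians(yaw)))
E
```

```text
[[325.1922621    0.         277.83542352]
 [  0.         325.1922621  209.74146823]
 [  0.           0.           1.        ]] [0.11021    0.64431054 0.38494898] [[ 0.266 -0.934 -0.238]
 [ 0.964  0.257  0.066]
 [-0.001 -0.247  0.969]]
[[-0.964  0.266  0.   ]
 [ 0.266  0.964  0.   ]
 [ 0.     0.    -1.   ]] cam in tool [ 0.0654773   0.00037859 -0.16338572] [[ 0.001  0.969  0.247]
 [ 1.    -0.001  0.001]
 [ 0.001  0.247 -0.969]]
 shift cm [-32.23 -27.35  -7.85] turn deg [ 1.000e-02 -0.000e+00 -1.546e+01]
 shift cm [-32.23 -27.35  -7.85] turn deg [ 0.01 -0.    0.04]
```

View pics/w0.png

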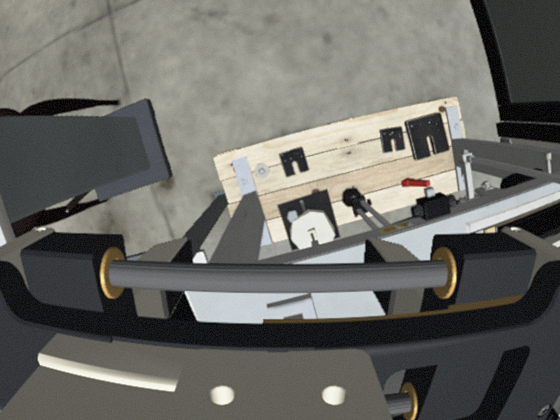

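Emit:
send_rows(
  moves=[
    [[0,0,-6,0,0,0,-1],[-4,-4,-6,0,0,-4,-1],[-9,-8,-6,0,0,-8,-1],[-14,-12,-6,0,0,-12,-1],[-19,-16,-6,0,0,-15.5,-1],[-24,-19,-6,0,0,-15.5,-1],[-29,-21,-6,0,0,-15.5,-1],[-35.3,-24.1,-5,0,0,-15.5,-1]],
  ],
)

```text
clock: 1.65
tcp_pos: [0.3911, 0.3536, 0.2787]
tcp_rot: [0.001, -0.0, 1.0, 0.001]
wrist_force: [0.9, 0.6, -0.3]
grip_width: 0.0919
```

Emit:
send_rows(
  moves=[
    [[0,0,0,0,0,0,-1],[0,0,0,0,0,0,-1],[0,0,0,0,0,0,-1]],
  ],
)

```text
clock: 1.95
tcp_pos: [0.3887, 0.356, 0.2779]
tcp_rot: [-0.0, -0.001, 1.0, 0.0]
wrist_force: [-0.6, 0.8, -0.5]
grip_width: 0.0917
```

```bash
cat >> h.py <<'E'
def fray(im,px,z): # fisheye: px (col,row) -> world at height z
    K=np.array(im['camera_matrix']);px=np.atleast_2d(px).astype(float)
    D=cv2.fisheye.undistortPoints(px[:,None],K,np.zeros(4))[:,0]
    d=np.c_[D[:,0],-D[:,1],-np.ones(len(D))]@att(im).T
    o=np.array(im['position']);return o+d*((z-o[2])/d[:,2])[:,None]
def fproj(im,X):
    K=np.array(im['camera_matrix']);c=(np.atleast_2d(X)-im['position'])@att(im);c=c*[1,-1,-1]
    return cv2.fisheye.projectPoints(c[:,None],np.zeros(3),np.zeros(3),K,np.zeros(4))[0][:,0]
def fcloud(im):
    h,w=im['range_z'].shape;K=np.array(im['camera_matrix']);v,u=np.mgrid[:h,:w].astype(float)
    D=cv2.fisheye.undistortPoints(np.stack([u,v],-1).reshape(-1,1,2),K,np.zeros(4)).reshape(h,w,2)
    z=im['range_z'];P=np.stack([D[...,0]*z,-D[...,1]*z,-z],-1)@att(im).T+im['position'];P[z==0]=np.nan;return P
def dump(im,n):
    save(im,n);np.savez('pics/'+n+'.npz',**{k:im[k] for k in('color','range_z','camera_matrix','position','attitude')})
def load(n):
    d=np.load('pics/'+n+'.npz');return {k:d[k] for k in d}
E
python3 - <<'E'
from h import *
s=arm.get_state();print(s['clock'],s['tcp_pos'],s['joint_pos'].round(3),q2R(s['tcp_rot']).round(3))
im=imaging.get_image('wrist');dump(im,'w1')
E
```

```text
1.95 [0.38874739 0.35603353 0.27785874] [-0.479  0.214 -0.362  1.794  0.082  1.148  0.706] [[-1.    -0.002 -0.   ]
 [-0.002  1.     0.001]
 [ 0.     0.001 -1.   ]]
```

View pics/w1.png

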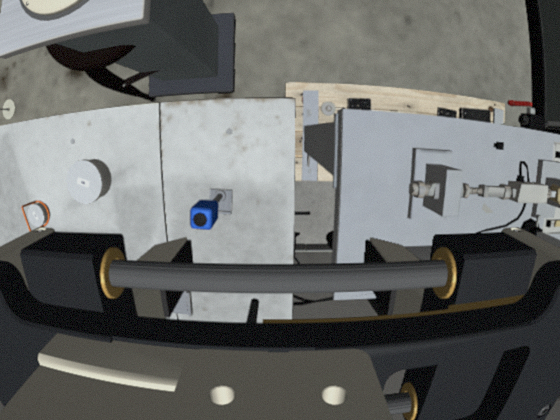

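Run:
```python
from h import *
im=load('w1');P=fcloud(im)
c=im['color'][175:245,175:255,::-1];cv2.imwrite('pics/w1c.png',cv2.resize(c,None,fx=8,fy=8,interpolation=cv2.INTER_CUBIC))
print((P[183:215:3,205:240:3,2]*1000).round(0))
```

```text
[[ -0.  -0.   0.   3.   1.  -0.   0.  -0.   2.   1.  -1.   0.]
 [ -2.   1.   0.   1.   0.   1.  -1.   0.  -0.  -0.   1.  -1.]
 [  0.  -0.   5.   4.   3.   9.   5.   5.   3.  -0.   0.  -0.]
 [  1.  -1.   5.   4.  10.  11.  11.   3.   5.   4.   1.  -0.]
 [ -1.  -1.   5.  11.  28.  22.  11.   5.   5.   4.   0.  -0.]
 [ -2.  -0.   7.  46.  42.  29.  11.   5.   6.   1.   0.  -1.]
 [100.  99.  98.  96.  88.   5.   6.   6.   5.  -1.   0.  -3.]
 [112. 112. 110. 105.  94.   5.   5.   6.   5.   0.   0.   0.]
 [124. 123. 121. 112.  95.   6.   5.   6.   6.   1.   1.   0.]
 [126. 126. 125. 112.  94.   5.   5.   5.   5.  -0.   1.   0.]
 [126. 126. 123. 110.  94.   9.  10.   9.   8.   0.  -2.  -0.]]
```

View pics/w1c.png

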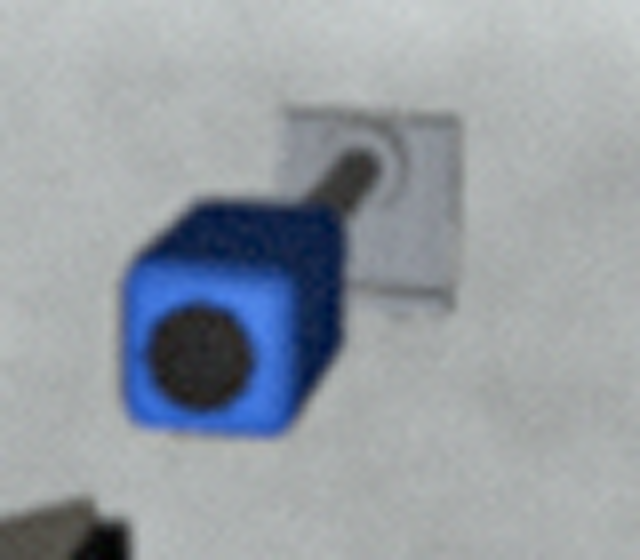

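Run:
```python
from h import *
im=load('w1')
f=lambda x,y,z: fray(im,[[175+x/8-.5,175+y/8-.5]],z)[0]
print('handle top',f(203,357,.127), 'rod base',f(362,160,.012))
a,b,c=f(283,107,.005),f(460,113,.005),f(452,300,.007)
print(a,b,c,np.linalg.norm(a-b),np.linalg.norm(b-c)); 
print('yaw from back edge',np.degrees(np.arctan2(a[0]-b[0],-(a[1]-b[1]))), 'side',np.degrees(np.arctan2(c[1]-b[1],c[0]-b[0])))
t=[f(132,265,.127),f(295,268,.127),f(287,432,.127),f(132,425,.127)]
t=np.array(t);print(t.round(4),t.mean(0)); e=t[1]-t[0];print('edge',np.degrees(np.arctan2(e[0],-e[1])))
# port/tin now from the top pic
im=load('top0')
for p in [(160,235),(268,217)]: print(ray_at_z(im,[[200+p[0]/3.5-.4,80+p[1]/3.5-.4]],.086))
```

```text
handle top [0.41350555 0.27629298 0.127     ] rod base [0.41140989 0.27705395 0.012     ]
[0.40344523 0.2621149  0.005     ] [0.40463825 0.29319009 0.005     ] [0.43728455 0.29110782 0.007     ] 0.03109808375986884 0.03277372041940506
yaw from back edge -2.19858049815674 side -3.649529928511072
[[0.4014 0.2676 0.127 ]
 [0.4017 0.289  0.127 ]
 [0.4235 0.2868 0.127 ]
 [0.4228 0.2661 0.127 ]] [0.41233178 0.27739063 0.127     ]
edge 179.08560948539034
[[0.61185578 0.04802211 0.086     ]]
[[ 0.62138672 -0.01535679  0.086     ]]
```

Run:
```python
from h import *
plan([.412,.277,.17],down(np.radians(177)))
```

```text
shift cm [-2.33 -7.96 10.78] turn deg [ 0.04 -0.02  3.2 ]
```

Emit:
send_rows(
  moves=[
    [[-1.2,-4,2,0,0,1.6,-1],[-2.3,-8,5,0,0,3.2,-1],[-2.3,-8,8,0,0,3.2,-1],[-2.3,-8,10.8,0,0,3.2,-1],[-2.3,-8,10.8,0,0,3.2,-1],[-2.3,-8,10.8,0,0,3.2,-1]],
  ],
)

```text
clock: 2.6
tcp_pos: [0.4119, 0.2764, 0.17]
tcp_rot: [-0.0, 0.026, 1.0, 0.0]
wrist_force: [-0.3, -0.3, 1.3]
grip_width: 0.0917
```

Run:
```python
from h import *
plan([.412,.277,.106],down(np.radians(177)))
im=imaging.get_image('wrist');dump(im,'w2')
print(fproj(im,[[.412,.277,.127]]))
```

```text
shift cm [-0.01  0.06  6.4 ] turn deg [ 0.01 -0.05  0.  ]
[[278.58994119 228.55770585]]
```

View pics/w2.png

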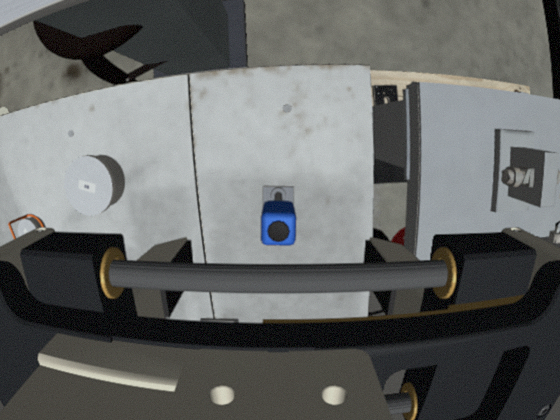

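Handle centred between the jaws, at (278, 231). Descending and gripping.

Emit:
send_rows(
  moves=[
    [[-0.1,0,3,0,0,0,-1],[-0.1,0,6.4,0,0,0,-1],[-0.1,0,6.4,0,0,0,-1],[-0.1,0,6.4,0,0,0,1],[-0.1,0,6.4,0,0,0,1],[-0.1,0,6.4,0,0,0,1],[-0.1,0,6.4,0,0,0,1],[-0.1,0,6.4,0,0,0,1]],
  ],
  grip_force=35,
)

```text
clock: 3.45
tcp_pos: [0.4142, 0.2752, 0.1065]
tcp_rot: [0.001, 0.028, 1.0, 0.0]
wrist_force: [-0.4, -0.2, -0.3]
grip_width: 0.0564
```

Emit:
send_rows(
  moves=[
    [[0,0,0,0,0,0,1],[0,0,0,0,0,0,1],[0,0,-2,0,0,0,1],[0,0,-6,0,0,0,1],[0,0,-6,0,0,0,1]],
  ],
)

```text
clock: 3.95
tcp_pos: [0.4165, 0.2771, 0.17]
tcp_rot: [0.003, 0.028, 1.0, 0.002]
wrist_force: [0.2, -0.0, 0.7]
grip_width: 0.0163
```

Run:
```python
from h import *
s=arm.get_state();print(s)
im=imaging.get_image('wrist');dump(im,'w3');im=imaging.get_image('scene');dump(im,'s3')
plan([.54,.02,.33],down(np.radians(180+8.5)))
```

```text
{'clock': 3.95, 'joint_pos': array([-0.38204116,  0.27636713, -0.30010998,  1.98111419,  0.1048035 ,
        0.89063559,  0.77890926]), 'qvel': array([-0.00561648,  0.04336874,  0.00966199,  0.05071538,  0.02033216,
       -0.06379266, -0.01864985]), 'joint_efforts': array([  0.29667095, -41.03080273,  -1.89132057, -23.09410572,
        -0.19215718,   1.11639719,   0.19230335]), 'tcp_pos': array([0.41647181, 0.27713636, 0.16999208]), 'tcp_rot': array([0.00324508, 0.02753229, 0.99961303, 0.00228824]), 'wrist_force': array([ 0.22291624, -0.02395207,  0.72206238]), 'wrist_torque': array([ 0.07708981, -0.06843493, -0.00494133]), 'grip_width': 0.01628635332219269}
 shift cm [-13.98 -24.78 -16.34] turn deg [  0.06   0.13 -11.66]
```

View pics/w3.png

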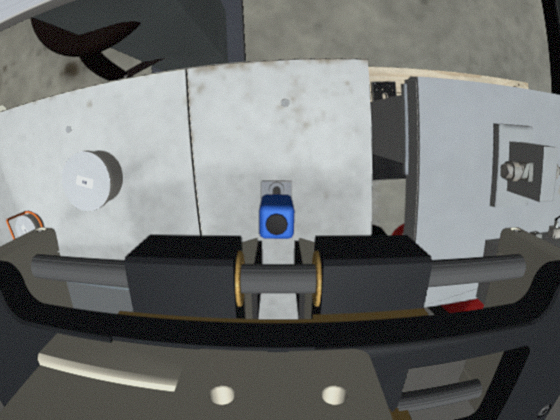

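View pics/s3.png

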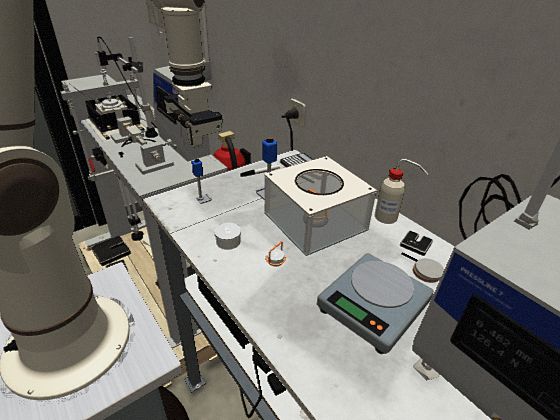

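The fingers hadn't finished closing when I lifted. The lifter still stands where it was, handle at (276, 222) in the wrist view. I'll reopen, go down again and allow more time to close.

Emit:
send_rows(
  moves=[
    [[0,0,-2,0,0,0,-1],[0,0,-2,0,0,0,-1],[0,0,-2,0,0,0,-1],[0,0,-2,0,0,0,-1],[0,0,-2,0,0,0,-1],[0,0,-2,0,0,0,-1],[0,0,-2,0,0,0,-1]],
  ],
)

```text
clock: 4.75
tcp_pos: [0.4135, 0.2749, 0.1853]
tcp_rot: [-0.0, 0.028, 1.0, -0.0]
wrist_force: [0.2, -0.0, 0.2]
grip_width: 0.0599
```

Run:
```python
from h import *
s=arm.get_state();print(s['grip_width'],s['tcp_pos'])
plan([.414,.277,.106],down(np.radians(177)))
im=imaging.get_image('wrist');dump(im,'w4')
print(fproj(im,[[.412,.277,.127],[.414,.277,.127]]))
cv2.imwrite('pics/w4c.png',cv2.resize(im['color'][150:260,220:330,::-1],None,fx=5,fy=5,interpolation=cv2.INTER_CUBIC))
```

```text
0.059855655784546255 [0.4135457  0.27485941 0.18529983]
 shift cm [-0.04  0.22  7.93] turn deg [-0.02 -0.04 -0.16]
[[280.62424571 219.73674278]
 [280.76996886 222.43635146]]
```

View pics/w4c.png

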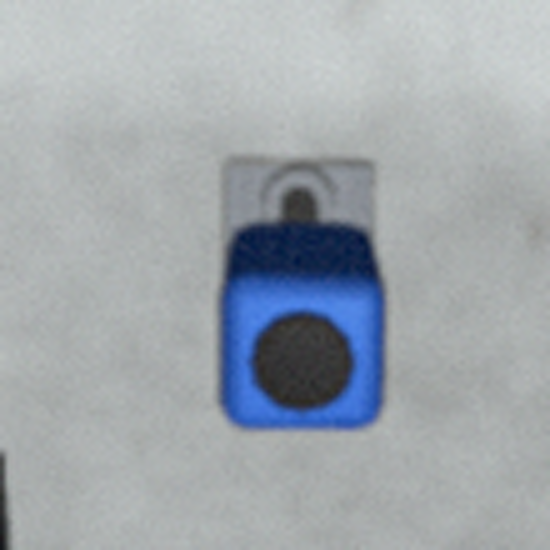

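Emit:
send_rows(
  moves=[
    [[0,0.2,3,0,0,0,-1],[0,0.2,6,0,0,0,-1],[0,0.2,7.9,0,0,0,-1],[0,0.2,7.9,0,0,0,-1],[0,0.2,7.9,0,0,0,1],[0,0.2,7.9,0,0,0,1],[0,0.2,7.9,0,0,0,1],[0,0.2,7.9,0,0,0,1]],
  ],
  grip_force=35,
)

```text
clock: 5.6
tcp_pos: [0.4145, 0.2773, 0.1077]
tcp_rot: [0.001, 0.028, 1.0, 0.001]
wrist_force: [-0.3, -1.3, 0.9]
grip_width: 0.0642
```

Emit:
send_rows(
  moves=[
    [[0,0,0,0,0,0,1],[0,0,0,0,0,0,1],[0,0,0,0,0,0,1],[0,0,0,0,0,0,1],[0,0,0,0,0,0,1],[0,0,0,0,0,0,1],[0,0,0,0,0,0,1],[0,0,0,0,0,0,1]],
  ],
)

```text
clock: 6.4
tcp_pos: [0.4138, 0.2768, 0.1066]
tcp_rot: [-0.0, 0.028, 1.0, -0.0]
wrist_force: [0.6, 0.3, 0.7]
grip_width: 0.0239
```

Gripped at 24 mm. Lifting clear.

Emit:
send_rows(
  moves=[
    [[0,0,0,0,0,0,1],[0,0,0,0,0,0,1],[0,0,-3,0,0,0,1],[0,0,-7,0,0,0,1],[0,0,-12,0,0,0,1],[0,0,-17,0,0,0,1],[0,0,-20,0,0,0,1],[0,0,-20,0,0,0,1]],
  ],
)

```text
clock: 7.2
tcp_pos: [0.416, 0.2788, 0.3114]
tcp_rot: [0.004, 0.028, 1.0, 0.002]
wrist_force: [-0.0, 1.6, -3.2]
grip_width: 0.0236
```

Run:
```python
from h import *
s=arm.get_state();print(s['clock'],s['grip_width'],s['tcp_pos'],s['wrist_force'])
im=imaging.get_image('scene');dump(im,'s5')
im=imaging.get_image('top');dump(im,'t5')
cv2.imwrite('pics/s5c.png',cv2.resize(load('s5')['color'][60:260,120:320,::-1],None,fx=3,fy=3))
plan([.50,.02,.306],down(np.radians(180+8.5)))
```

```text
7.2 0.023606287026034227 [0.41595047 0.27877696 0.3114022 ] [-0.01043204  1.56201729 -3.2377729 ]
 shift cm [-10.05 -25.16   0.03] turn deg [-1.000e-02 -0.000e+00 -1.166e+01]
```

View pics/s5c.png

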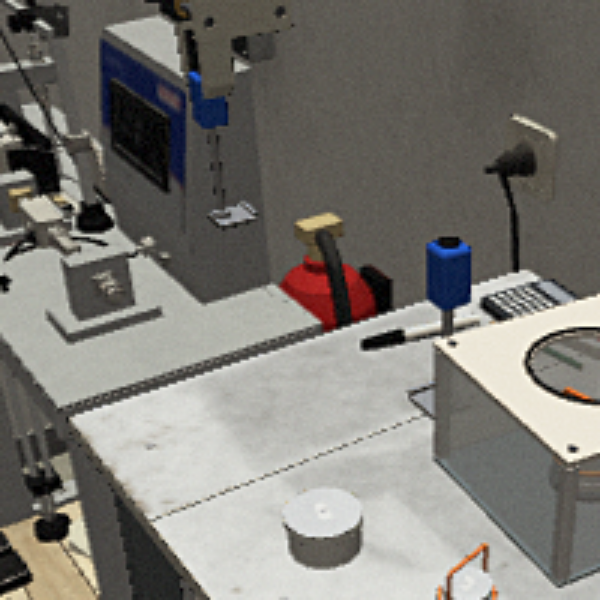

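Run:
```python
from h import *
plan([.66,.02,.33],down(np.radians(180+8.5)))
```

```text
shift cm [-26.02 -24.28  -2.37] turn deg [-1.000e-02 -0.000e+00 -1.166e+01]
```

Emit:
send_rows(
  moves=[
    [[-2,-3,-2.4,0,0,-2,1],[-6,-7,-2.4,0,0,-4,1],[-10,-11,-2.4,0,0,-6,1],[-14,-15,-2.4,0,0,-8,1],[-18,-18.5,-2.4,0,0,-10,1],[-22,-22,-2.4,0,0,-11.6,1],[-26,-24.3,-2.4,0,0,-11.6,1],[-26,-24.3,-2.4,0,0,-11.6,1]],
  ],
)

```text
clock: 8.1
tcp_pos: [0.6613, 0.0141, 0.3259]
tcp_rot: [-0.003, -0.071, 0.997, -0.002]
wrist_force: [0.8, -0.6, -3.0]
grip_width: 0.0238
```

Emit:
send_rows(
  moves=[
    [[0,0,0,0,0,0,1],[0,0,0,0,0,0,1],[0,0,0,0,0,0,1]],
  ],
)

```text
clock: 8.4
tcp_pos: [0.6586, 0.0217, 0.3288]
tcp_rot: [-0.002, -0.075, 0.997, 0.001]
wrist_force: [-0.5, 0.8, -2.1]
grip_width: 0.0237
```

Run:
```python
from h import *
s=arm.get_state();print(s['clock'],s['grip_width'],s['tcp_pos'],s['wrist_force'],s['joint_pos'].round(2))
im=imaging.get_image('wrist');dump(im,'w6')
for X in [(.6165,.0165,.086),(.6155,.0167,.125)]: print(fproj(im,[X]))
```

```text
8.4 0.02369178986967861 [0.65858631 0.02174941 0.32879695] [-0.53849688  0.8231703  -2.06211391] [ 0.    0.42 -0.11  1.4   0.04  1.34  1.61]
[[278.63305774 147.7212212 ]]
[[279.03405506 148.77032144]]
```

View pics/w6.png

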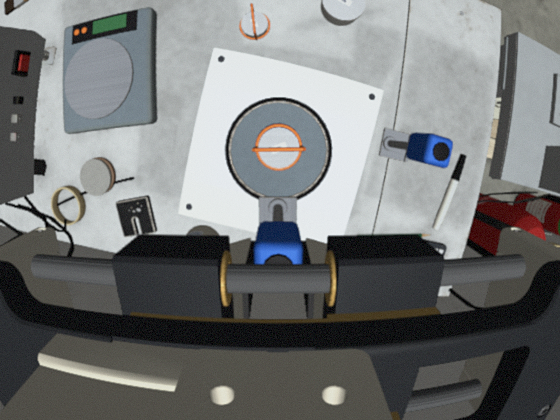

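Run:
```python
from h import *
im=load('w6');c=im['color'].astype(int)
org=((c[...,0]>130)&(c[...,1]<c[...,0]*.75)&(c[...,2]<c[...,0]*.5));org[:115]=0;org[180:]=0;org[:,:240]=0;org[:,320:]=0
v,u=np.nonzero(org);b=abs(v-149)<4;b2=b
rows=[(uu,v[b&(u==uu)].mean()) for uu in range(u.min(),u.max()+1) if (b&(u==uu)).any()]
rows=np.array(rows);print(rows[:4],rows[-4:])
W=fray(im,rows,.086);
print(W[0],W[-1],W.mean(0),(W[0]+W[-1])/2);inner=(rows[:,0]>262)&(rows[:,0]<296);W2=W[inner];p=np.polyfit(W2[:,1],W2[:,0],1);print('bar yaw',-np.degrees(np.arctan(p[0])),W2.mean(0))
# port fit
P=fcloud(im);roof=(abs(P[...,2]-.125)<.006)
h=(~roof).astype(np.uint8);h[:60]=0;h[196:]=0;
cn,_=cv2.findContours(h,cv2.RETR_LIST,cv2.CHAIN_APPROX_NONE)
Q=[]
for th in np.radians(np.arange(-30,210,5)):
    for r in range(35,75):
        x,y=279+r*np.cos(th),149-r*np.sin(th)
        if roof[int(round(y)),int(round(x))]: Q.append((x,y));break
Wp=fray(im,Q,.125);A=np.c_[2*Wp[:,:2],np.ones(len(Wp))];s=np.linalg.lstsq(A,(Wp[:,:2]**2).sum(1),rcond=None)[0];print('port',s[:2],np.sqrt(s[2]+s[0]**2+s[1]**2))
cv2.imwrite('pics/w6c.png',cv2.resize(im['color'][95:275,210:350,::-1],None,fx=4,fy=4,interpolation=cv2.INTER_CUBIC)[:600])
cv2.imwrite('pics/w6c2.png',cv2.resize(im['color'][190:260,240:320,::-1],None,fx=8,fy=8,interpolation=cv2.INTER_CUBIC)[:600])
```

```text
[[252.  149.5]
 [253.  149. ]
 [254.  149.5]
 [255.  149.5]] [[302.  148.5]
 [303.  148.5]
 [304.  149. ]
 [305.  149. ]]
[ 0.62352753 -0.01603515  0.086     ] [0.61298109 0.04923886 0.086     ] [0.61812918 0.01658133 0.086     ] [0.61825431 0.01660186 0.086     ]
bar yaw 8.644474160473953 [0.61799503 0.01719035 0.086     ]
port [0.61701914 0.01599819] 0.05449790064923044
```

View pics/w6c2.png

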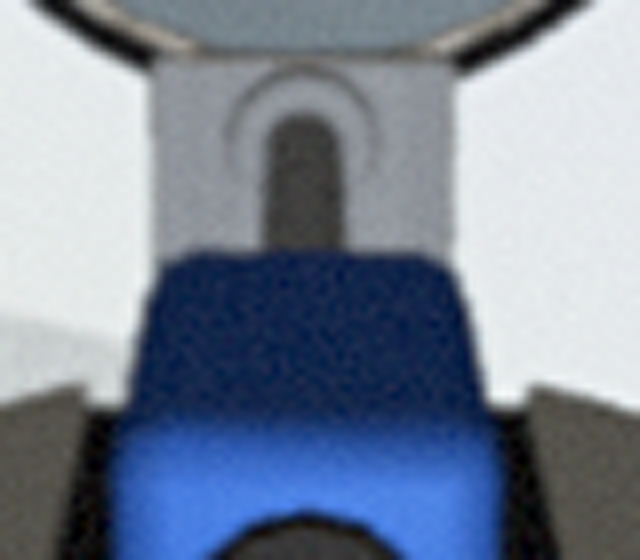

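Run:
```python
from h import *
im=load('w6');t=np.array([0.65858631,0.02174941,0.32879695]);y=np.radians(8.6)
f=lambda cx,cy,z: fray(im,[[240+cx/8-.5,190+cy/8-.5]],z)[0]
L=np.array([[np.cos(y),np.sin(y)],[-np.sin(y),np.cos(y)]])
for n,p,z in [('backedge',(305,58),t[2]-.1016),('collar back',(305,70),t[2]-.0956),('rodtop-ish handle back bottom',(305,250),t[2]-.0216),('handle top back',(305,425),t[2]+.0204)]:
    w=f(*p,z);print(n,(L@(w-t)[:2]*1000).round(1))
```

```text
backedge [-9.4 -0.1]
collar back [-9.4 -0.1]
rodtop-ish handle back bottom [-11.6  -0.1]
handle top back [-13.  -0.]
```

Run:
```python
from h import *
plan([.5834,.0116,.26],down(np.radians(188.6)))
```

```text
shift cm [7.6  0.1  6.98] turn deg [ 0.06 -0.12 -0.02]
```

Emit:
send_rows(
  moves=[
    [[2.5,0.1,0,0,0,0,1],[5,0.1,0,0,0,0,1],[7.6,0.1,2,0,0,0,1],[7.6,0.1,4,0,0,0,1],[7.6,0.1,6,0,0,0,1],[7.6,0.1,7,0,0,0,1],[7.6,0.1,7,0,0,0,1],[7.6,0.1,7,0,0,0,1]],
  ],
)

```text
clock: 9.25
tcp_pos: [0.585, 0.0104, 0.2614]
tcp_rot: [0.0, -0.074, 0.997, 0.0]
wrist_force: [-0.5, 0.6, -2.0]
grip_width: 0.0238
```

Run:
```python
from h import *
s=arm.get_state();print(s['clock'],s['tcp_pos'],s['wrist_force'])
plan([.5834,.0116,.1696],down(np.radians(188.6)))
im=imaging.get_image('top');dump(im,'t7');c=cv2.resize(im['color'][80:220,190:330,::-1],None,fx=4,fy=4);cv2.imwrite('pics/t7c.png',c)
```

```text
9.25 [0.58503057 0.01040395 0.26139852] [-0.54363342  0.59129709 -1.97810752]
 shift cm [0.15 0.14 9.18] turn deg [ 0.    0.05 -0.11]
```

View pics/t7c.png

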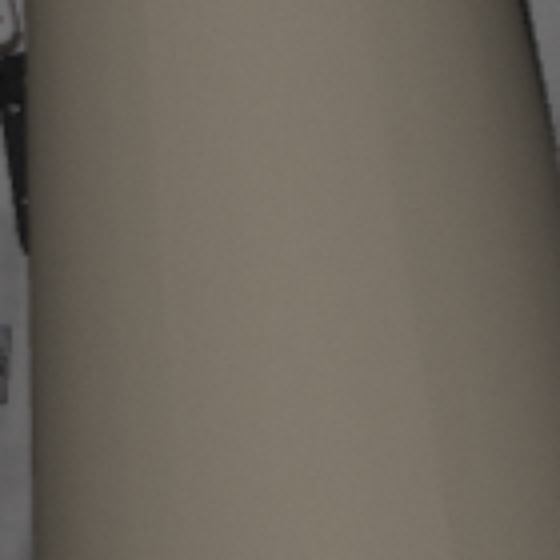

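The arm blocks the top view here, so I'll use the scene camera from now on. Stepping down to just above bar height.

Emit:
send_rows(
  moves=[
    [[0.1,0.1,2,0,0,0,1],[0.1,0.1,4,0,0,0,1],[0.1,0.1,5.7,0,0,0,1],[0.1,0.1,5.7,0,0,0,1],[0.1,0.1,5.7,0,0,0,1]],
  ],
)

```text
clock: 9.8
tcp_pos: [0.5843, 0.0108, 0.2046]
tcp_rot: [0.0, -0.074, 0.997, 0.0]
wrist_force: [0.7, -0.5, -2.5]
grip_width: 0.0237
```

Run:
```python
from h import *
s=arm.get_state();print(s['clock'],s['tcp_pos'],s['wrist_force'])
plan([.5834,.0116,.1696],down(np.radians(188.6)))
im=imaging.get_image('scene');dump(im,'s8');c=cv2.resize(im['color'][130:260,250:390,::-1],None,fx=5,fy=5,interpolation=cv2.INTER_CUBIC)[:600];cv2.imwrite('pics/s8c.png',c)
im=imaging.get_image('wrist');dump(im,'w8')
```

```text
9.8 [0.58425839 0.01080506 0.20461784] [ 0.68108881 -0.50431344 -2.50145469]
 shift cm [0.08 0.09 3.5 ] turn deg [-0.    0.06 -0.15]
```

View pics/s8c.png

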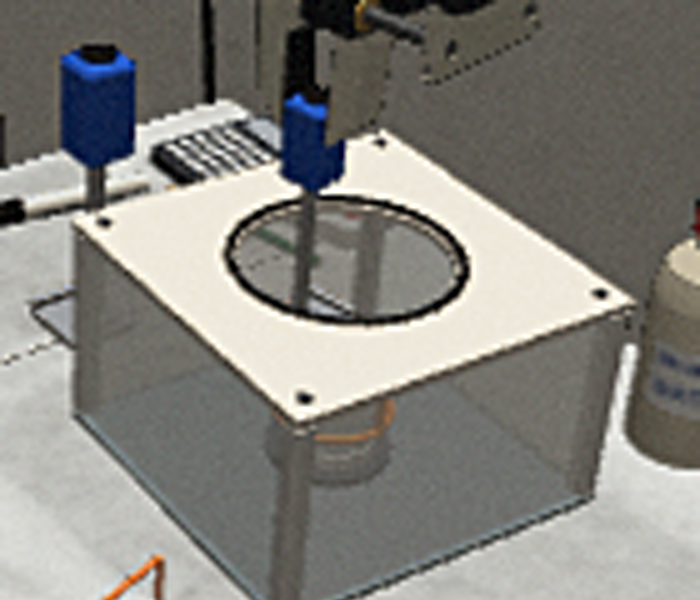

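View pics/w8.png

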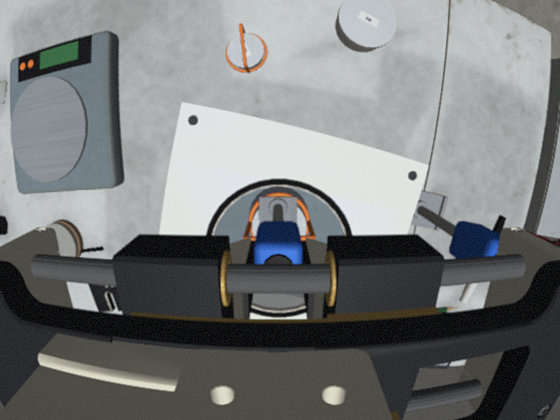

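In the wrist view the foot (278, 208) is inside the port with clearance all round. Going down to mid-window.

Emit:
send_rows(
  moves=[
    [[0.1,0.1,1,0,0,0,1],[0.1,0.1,2,0,0,0,1],[0.1,0.1,3,0,0,0,1],[0.1,0.1,3.5,0,0,0,1],[0.1,0.1,3.5,0,0,0,1],[0.1,0.1,3.5,0,0,0,1]],
  ],
)

```text
clock: 10.5
tcp_pos: [0.5825, 0.0115, 0.1685]
tcp_rot: [-0.0, -0.074, 0.997, 0.0]
wrist_force: [0.7, -0.4, -3.4]
grip_width: 0.0239
```

Run:
```python
from h import *
s=arm.get_state();print(s['clock'],s['tcp_pos'],s['wrist_force'])
y=np.radians(8.6);b=np.array([.618,.0168])
for o in (.0135,.015):
    p=b-(o-.001)*np.array([np.cos(y),np.sin(y)]);plan([p[0],p[1],.1696],down(np.radians(188.6)))
im=imaging.get_image('wrist');dump(im,'w9');cv2.imwrite('pics/w9c.png',cv2.resize(im['color'][160:320,200:360,::-1],None,fx=3.7,fy=3.7,interpolation=cv2.INTER_CUBIC))
```

```text
10.5 [0.58248686 0.01152635 0.16847013] [ 0.68401304 -0.41445668 -3.41917758]
 shift cm [-2.34 -0.   -0.11] turn deg [ 0.01 -0.02 -0.16]
 shift cm [-2.19 -0.   -0.11] turn deg [ 0.01 -0.02 -0.16]
```

View pics/w9c.png

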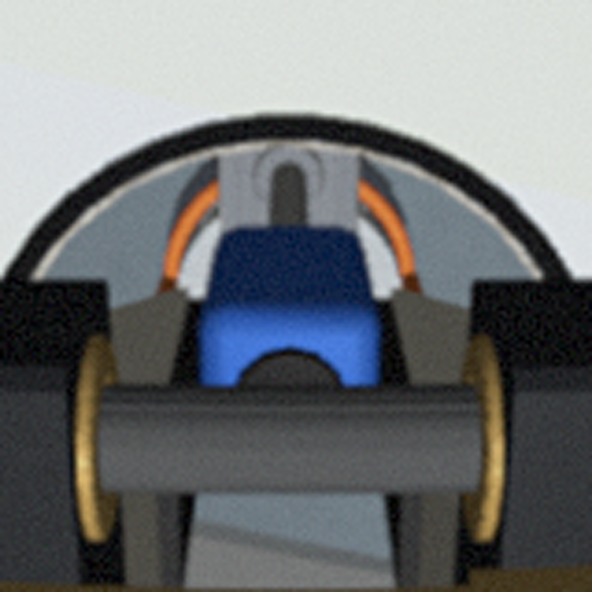

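No contact force. The foot sits between lid and bar height, so I'll slide it under the bar.

Emit:
send_rows(
  moves=[
    [[-0.8,0,0,0,0,0,1],[-1.6,0,0,0,0,0,1],[-2.2,0,0,0,0,0,1],[-2.2,0,0,0,0,0,1],[-2.2,0,0,0,0,0,1]],
  ],
)

```text
clock: 11.05
tcp_pos: [0.6043, 0.0149, 0.1685]
tcp_rot: [-0.0, -0.074, 0.997, 0.0]
wrist_force: [-0.4, 0.0, -3.0]
grip_width: 0.0238
```

Emit:
send_rows(
  moves=[
    [[0,0,-0.5,0,0,0,1],[0,0,-1,0,0,0,1],[0,0,-1.3,0,0,0,1],[0,0,-1.5,0,0,0,1],[0,0,-1.7,0,0,0,1],[0,0,-1.9,0,0,0,1],[0,0,-2.1,0,0,0,1],[0,0,-2.1,0,0,0,1]],
  ],
)

```text
clock: 11.85
tcp_pos: [0.6042, 0.0147, 0.1897]
tcp_rot: [-0.0, -0.074, 0.997, 0.0]
wrist_force: [-0.2, 1.5, -4.2]
grip_width: 0.0234
```

Run:
```python
from h import *
s=arm.get_state();print(s['clock'],s['tcp_pos'],s['wrist_force'],s['wrist_torque'],s['grip_width'])
im=imaging.get_image('scene');dump(im,'s10');c=cv2.resize(im['color'][130:260,250:390,::-1],None,fx=5,fy=5,interpolation=cv2.INTER_CUBIC)[:600];cv2.imwrite('pics/s10c.png',c)
```

```text
11.85 [0.60423272 0.01473473 0.18972867] [-0.15910116  1.47457739 -4.15305737] [0.01858021 0.05000109 0.01579587] 0.02338097940974899
```

View pics/s10c.png

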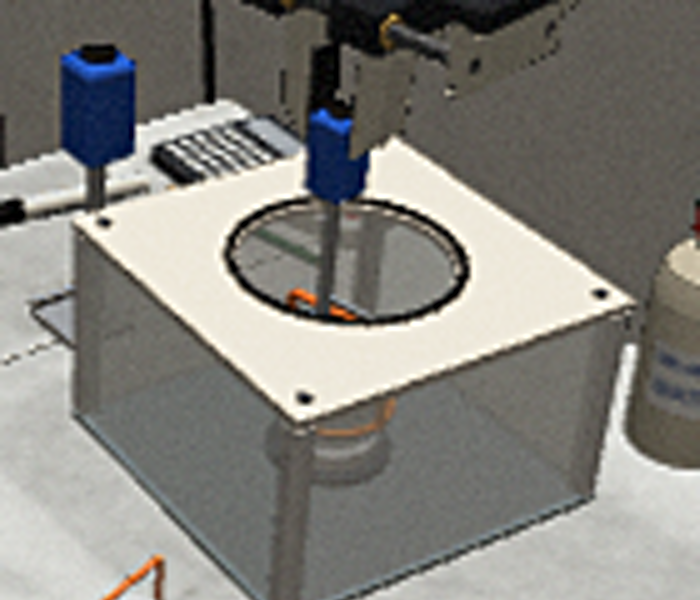

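The bar is on the foot, and the load rose by about 1.3 N. Lifting smoothly.

Emit:
send_rows(
  moves=[
    [[0,0,-0.4,0,0,0,1],[0,0,-1,0,0,0,1],[0,0,-2,0,0,0,1],[0,0,-3,0,0,0,1],[0,0,-4,0,0,0,1],[0,0,-5,0,0,0,1],[0,0,-6,0,0,0,1],[0,0,-6,0,0,0,1]],
  ],
)

```text
clock: 12.7
tcp_pos: [0.6055, 0.0148, 0.2519]
tcp_rot: [0.002, -0.074, 0.997, -0.0]
wrist_force: [-0.1, 0.5, -4.1]
grip_width: 0.0237
```

Run:
```python
from h import *
s=arm.get_state();print(s['clock'],s['tcp_pos'],s['wrist_force'],s['grip_width'])
im=imaging.get_image('scene');dump(im,'s11');c=cv2.resize(im['color'][110:240,250:390,::-1],None,fx=5,fy=5,interpolation=cv2.INTER_CUBIC)[:600];cv2.imwrite('pics/s11c.png',c)
```

```text
12.7 [0.60547947 0.01482229 0.25192304] [-0.13394392  0.51067864 -4.11825039] 0.023739082826933995
```

View pics/s11c.png

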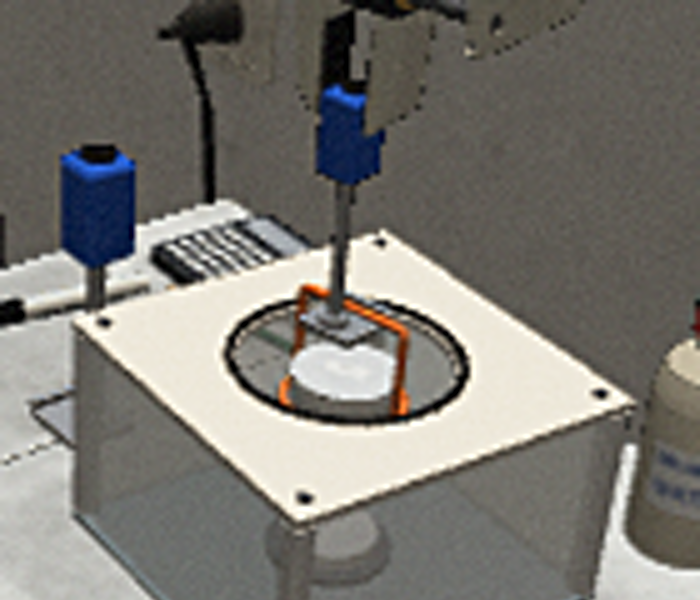

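The tin hangs level at about (345, 370) in the crop. I'll check the machine's clearance beside the balance and plan the transfer.

Emit:
send_rows(
  moves=[
    [[0,0,-1,0,0,0,1],[0,0,-2,0,0,0,1],[0,0,-3.5,0,0,0,1],[0,0,-5,0,0,0,1],[0,0,-6.5,0,0,0,1],[0,0,-8,0,0,0,1],[0,0,-8.5,0,0,0,1],[0,0,-8.5,0,0,0,1]],
  ],
)

```text
clock: 13.55
tcp_pos: [0.6049, 0.0148, 0.3363]
tcp_rot: [0.001, -0.074, 0.997, -0.0]
wrist_force: [-0.3, -0.3, -5.3]
grip_width: 0.0237
```

Run:
```python
from h import *
for n in ['top0','scene0']:
    P=cloud(load(n))
    for lo,hi in [(.07,.2),(.2,.3),(.3,.5)]:
        m=(P[...,2]>lo)&(P[...,2]<hi)&(P[...,1]<-.3)&(P[...,0]>.3)&(P[...,0]<.8)
        Q=P[m]
        if len(Q): print(n,lo,len(Q),'ymax',np.percentile(Q[:,1],99.5),'x',np.percentile(Q[:,0],[1,99]))
# pan centre by ellipse on colour/height
im=load('top0');P=cloud(im)
m=(abs(P[...,2]-.0585)<.005)&(np.hypot(P[...,0]-.54,P[...,1]+.265)<.075)
Q=P[m];h=cv2.convexHull((Q[:,:2]*1000).astype(np.float32));print(cv2.fitEllipse(h))
mm=cv2.morphologyEx(m.astype(np.uint8),cv2.MORPH_OPEN,np.ones((5,5)));cn=max(cv2.findContours(mm,0,1)[0],key=cv2.contourArea);e=cv2.fitEllipse(cn);print(e,ray_at_z(im,[e[0]],.058))
s=arm.get_state();print(s['clock'],s['tcp_pos'],s['wrist_force'],q2R(s['tcp_rot']).round(3))
im=imaging.get_image('scene');dump(im,'s12')
c=im['color'].astype(int);Ps=cloud(im)
org=(c[...,0]>140)&(c[...,1]<c[...,0]*.75)&(c[...,2]<c[...,0]*.5)&(Ps[...,2]>.15);Q=Ps[org];print('orange',len(Q),Q.min(0),Q.max(0))
cv2.imwrite('pics/s12c.png',cv2.resize(im['color'][60:240,230:410,::-1],None,fx=3.3,fy=3.3,interpolation=cv2.INTER_CUBIC))
```

```text
top0 0.07 6116 ymax -0.30312216998524794 x [0.46544235 0.78891745]
top0 0.2 11643 ymax -0.31072973152351896 x [0.47622379 0.79587046]
top0 0.3 340 ymax -0.41900462846359565 x [0.61191283 0.62577928]
scene0 0.07 10261 ymax -0.3042304564170153 x [0.46447953 0.78121951]
scene0 0.2 13489 ymax -0.3139780140361066 x [0.47261798 0.78910118]
scene0 0.3 873 ymax -0.4208027546767184 x [0.61049121 0.62455218]
((542.369140625, -265.08941650390625), (122.98194885253906, 123.2149658203125), 25.961668014526367)
((396.7954406738281, 180.24795532226562), (56.044464111328125, 58.2973747253418), 130.91998291015625) [[ 0.54138346 -0.26509212  0.058     ]]
13.55 [0.60493372 0.01480535 0.33626447] [-0.28614927 -0.26715257 -5.29923574] [[-0.989 -0.147  0.003]
 [-0.147  0.989  0.   ]
 [-0.003 -0.    -1.   ]]
orange 73 [ 0.58434248 -0.01496651  0.18427273] [0.64038758 0.04348029 0.2515311 ]
```

View pics/s12c.png

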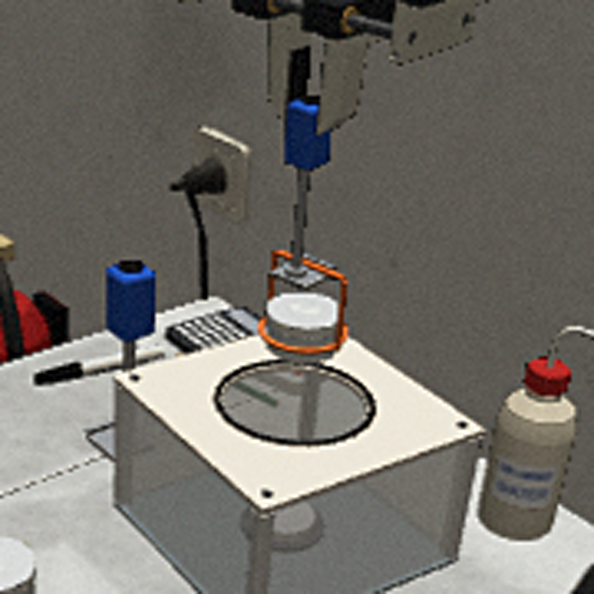

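Run:
```python
from h import *
P=np.concatenate([cloud(load('top0')).reshape(-1,3),cloud(load('scene0')).reshape(-1,3)])
for x0 in np.arange(.4,.86,.04):
    m=(P[:,0]>x0)&(P[:,0]<x0+.04)&(P[:,1]<-.28)&(P[:,2]>.1)
    Q=P[m]
    if len(Q): print(round(x0,2),len(Q),'ymax z>.1',np.percentile(Q[:,1],99).round(3),'z>.2',np.percentile(Q[Q[:,2]>.2,1],99).round(3) if (Q[:,2]>.2).sum()>5 else None,'zmax',np.percentile(Q[:,2],99).round(3),np.sort(Q[:,1])[-5:].round(3))
m=(P[:,1]>-.41)&(P[:,1]<-.30)&(P[:,2]>.2)&(P[:,0]>.45)&(P[:,0]<.8);Q=P[m];print(len(Q))
for y0 in np.arange(-.41,-.3,.01):
    k=(Q[:,1]>y0)&(Q[:,1]<y0+.01);print(round(y0,2),k.sum(),np.percentile(Q[k],[5,95],axis=0).round(3).tolist() if k.sum() else '')
```

```text
0.44 12962 ymax z>.1 -0.395 z>.2 -0.398 zmax 0.241 [-0.393 -0.393 -0.393 -0.393 -0.393]
0.48 7676 ymax z>.1 -0.392 z>.2 -0.394 zmax 0.276 [-0.381 -0.381 -0.381 -0.38  -0.38 ]
0.52 3899 ymax z>.1 -0.386 z>.2 -0.393 zmax 0.277 [-0.381 -0.381 -0.381 -0.38  -0.38 ]
0.56 3466 ymax z>.1 -0.388 z>.2 -0.393 zmax 0.277 [-0.38 -0.38 -0.38 -0.38 -0.38]
0.6 4359 ymax z>.1 -0.384 z>.2 -0.393 zmax 0.4 [-0.38 -0.38 -0.38 -0.38 -0.38]
0.64 2480 ymax z>.1 -0.393 z>.2 -0.393 zmax 0.278 [-0.389 -0.389 -0.386 -0.384 -0.381]
0.68 2504 ymax z>.1 -0.393 z>.2 -0.393 zmax 0.278 [-0.393 -0.393 -0.393 -0.393 -0.393]
0.72 1202 ymax z>.1 -0.374 z>.2 -0.393 zmax 0.278 [-0.369 -0.368 -0.366 -0.366 -0.364]
0.76 1713 ymax z>.1 -0.286 z>.2 -0.284 zmax 0.248 [-0.282 -0.281 -0.281 -0.281 -0.28 ]
0.8 8691 ymax z>.1 -0.281 z>.2 -0.281 zmax 0.5 [-0.28 -0.28 -0.28 -0.28 -0.28]
0.84 2453 ymax z>.1 -0.281 z>.2 -0.28 zmax 0.504 [-0.28 -0.28 -0.28 -0.28 -0.28]
7097
-0.41 1843 [[0.478, -0.41, 0.219], [0.711, -0.401, 0.277]]
-0.4 4375 [[0.484, -0.399, 0.205], [0.723, -0.393, 0.276]]
-0.39 49 [[0.769, -0.388, 0.201], [0.8, -0.38, 0.254]]
-0.38 67 [[0.765, -0.38, 0.201], [0.799, -0.37, 0.223]]
-0.37 61 [[0.767, -0.369, 0.203], [0.783, -0.36, 0.221]]
-0.36 98 [[0.772, -0.359, 0.202], [0.788, -0.351, 0.229]]
-0.35 104 [[0.775, -0.349, 0.203], [0.792, -0.341, 0.238]]
-0.34 125 [[0.779, -0.339, 0.206], [0.795, -0.33, 0.243]]
-0.33 144 [[0.783, -0.33, 0.203], [0.798, -0.321, 0.247]]
-0.32 131 [[0.786, -0.319, 0.201], [0.799, -0.311, 0.248]]
-0.31 100 [[0.789, -0.31, 0.205], [0.799, -0.301, 0.244]]
```

Machine face is at y = -0.393, which leaves over 25 mm of clearance with the yaw turned to about 0. Transferring gently.

Run:
```python
from h import *
plan([.528,-.265,.336],down(np.radians(180)))
```

```text
shift cm [ 11.66 -26.55  -0.1 ] turn deg [-0.    0.04  8.44]
```

Emit:
send_rows(
  moves=[
    [[0.2,-0.4,0,0,0,0.1,1],[0.5,-1.2,0,0,0,0.4,1],[1,-2.3,0,0,0,0.8,1],[1.6,-3.7,0,0,0,1.2,1],[2.3,-5.2,0,0,0,1.7,1],[3,-6.8,0,0,0,2.2,1],[3.7,-8.4,0,0,0,2.7,1],[4.4,-10,0,0,0,3.2,1]],
  ],
)

```text
clock: 14.4
tcp_pos: [0.5748, -0.0926, 0.3348]
tcp_rot: [0.0, -0.045, 0.999, -0.0]
wrist_force: [0.3, -1.0, -4.5]
grip_width: 0.0234
```

Run:
```python
from h import *
s=arm.get_state();print(s['tcp_pos'],s['wrist_force'])
plan([.528,-.265,.336],down(np.radians(180)))
```

```text
[ 0.57484881 -0.09263057  0.33478522] [ 0.26774558 -1.03663114 -4.47507297]
 shift cm [  6.21 -16.75  -0.12] turn deg [-0.01  0.01  5.15]
```

Emit:
send_rows(
  moves=[
    [[0.7,-1.7,0,0,0,0.5,1],[1.3,-3.4,0,0,0,1,1],[2,-5.1,0,0,0,1.6,1],[2.6,-6.8,0,0,0,2.2,1],[3.2,-8.5,0,0,0,2.8,1],[3.8,-10.1,0,0,0,3.3,1],[4.3,-11.6,0,0,0,3.8,1],[4.8,-12.9,0,0,0,4.2,1]],
  ],
)

```text
clock: 15.2
tcp_pos: [0.539, -0.225, 0.3346]
tcp_rot: [-0.0, -0.009, 1.0, -0.0]
wrist_force: [0.1, -0.4, -4.2]
grip_width: 0.0238
```

Emit:
send_rows(
  moves=[
    [[0.5,-1,0,0,0,0.3,1],[0.9,-2,0,0,0,0.6,1],[1.2,-2.8,0,0,0,0.8,1],[1.4,-3.4,0,0,0,0.9,1],[1.5,-3.7,0,0,0,0.9,1],[1.5,-3.8,0,0,0,0.9,1],[1.5,-3.8,0,0,0,0.9,1],[1.5,-3.8,0,0,0,0.9,1]],
  ],
)

```text
clock: 16.0
tcp_pos: [0.5254, -0.2611, 0.3346]
tcp_rot: [0.0, -0.002, 1.0, 0.0]
wrist_force: [0.4, 0.1, -5.3]
grip_width: 0.0235
```

Run:
```python
from h import *
s=arm.get_state();print(s['clock'],s['tcp_pos'],s['wrist_force'])
plan([.528,-.265,.26],down(np.radians(180)))
im=imaging.get_image('scene');dump(im,'s13')
c=im['color'].astype(int);Ps=cloud(im)
org=(c[...,0]>130)&(c[...,1]<c[...,0]*.75)&(c[...,2]<c[...,0]*.5)&(Ps[...,2]>.12)&(Ps[...,1]<-.2);Q=Ps[org];print('orange',len(Q),Q.min(0),Q.max(0))
b=Q[Q[:,2]>np.percentile(Q[:,2],95)-.006];print('bar',b.min(0),b.max(0),b.mean(0))
cv2.imwrite('pics/s13c.png',cv2.resize(im['color'][150:360,290:500,::-1],None,fx=2.85,fy=2.85,interpolation=cv2.INTER_CUBIC))
```

```text
16.0 [ 0.5254038  -0.26107737  0.33462465] [ 0.40746999  0.11730168 -5.30159926]
 shift cm [-0.26 -0.4   7.46] turn deg [0.02 0.   0.2 ]
orange 150 [ 0.50436259 -0.29473731  0.18215734] [ 0.55650935 -0.22792687  0.25185924]
bar [ 0.51978    -0.29306581  0.2328454 ] [ 0.54625337 -0.22792687  0.25185924] [ 0.53709487 -0.26458926  0.23757977]
```

View pics/s13c.png

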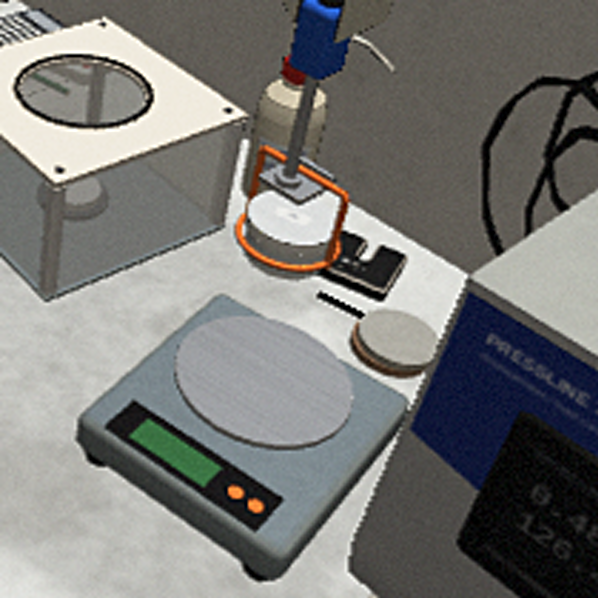

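The tin hangs level above the pan. Lowering to 3–4 cm above it.

Emit:
send_rows(
  moves=[
    [[-0.1,-0.1,0.5,0,0,0.1,1],[-0.1,-0.2,1.5,0,0,0.1,1],[-0.2,-0.3,3,0,0,0.2,1],[-0.3,-0.4,4.5,0,0,0.2,1],[-0.3,-0.4,6,0,0,0.2,1],[-0.3,-0.4,7,0,0,0.2,1],[-0.3,-0.4,7.5,0,0,0.2,1],[-0.3,-0.4,7.5,0,0,0.2,1]],
  ],
)

```text
clock: 16.85
tcp_pos: [0.5275, -0.2655, 0.2584]
tcp_rot: [-0.001, 0.001, 1.0, 0.0]
wrist_force: [-0.6, -0.0, -3.8]
grip_width: 0.0235
```

Run:
```python
from h import *
s=arm.get_state();print(s['clock'],s['tcp_pos'],s['wrist_force'])
plan([.528,-.265,.225],down(np.radians(180)))
im=imaging.get_image('top');dump(im,'t14')
im=imaging.get_image('scene');dump(im,'s14')
c=im['color'].astype(int);Ps=cloud(im)
# tin cylinder wall: points between heights
m=(Ps[...,2]>.100)&(Ps[...,2]<.135)&(np.hypot(Ps[...,0]-.54,Ps[...,1]+.265)<.05);Q=Ps[m];print(len(Q),Q.min(0),Q.max(0))
org=(c[...,0]>130)&(c[...,1]<c[...,0]*.75)&(c[...,2]<c[...,0]*.5)&(Ps[...,2]>.08)&(Ps[...,1]<-.2);Q=Ps[org];print('orange',Q.min(0),Q.max(0))
a=cv2.resize(im['color'][150:360,290:500,::-1],None,fx=1.9,fy=1.9,interpolation=cv2.INTER_CUBIC);b=cv2.resize(load('t14')['color'][100:310,300:510,::-1],None,fx=1.9,fy=1.9);cv2.imwrite('pics/c14.png',np.hstack([a,b]))
```

```text
16.85 [ 0.52753956 -0.26547088  0.25844103] [-5.70393268e-01 -3.72564350e-03 -3.79169616e+00]
 shift cm [-0.05  0.04  3.34] turn deg [ 0.05 -0.11 -0.06]
727 [ 0.50665925 -0.29997683  0.10001017] [ 0.56736716 -0.23124662  0.13451779]
orange [ 0.50357949 -0.29997683  0.10537737] [ 0.55920654 -0.23472264  0.35121834]
```

View pics/c14.png

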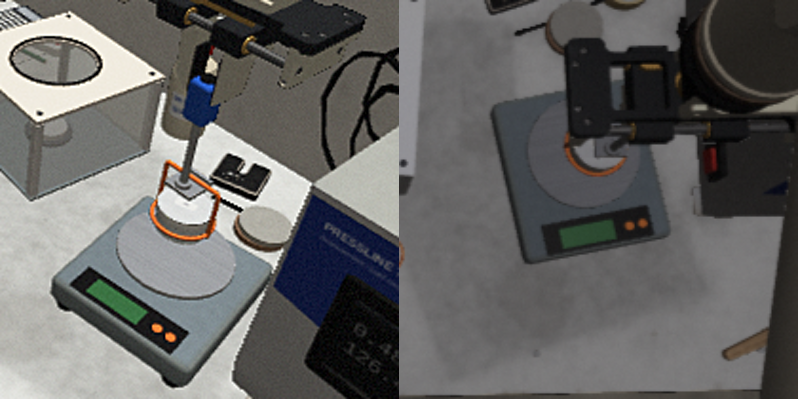

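Emit:
send_rows(
  moves=[
    [[-0.1,0.1,0.4,0,0,0,1],[-0.2,0.1,1.1,0,0,0,1],[-0.2,0.1,1.9,0,0,0,1],[-0.2,0.1,2.5,0,0,0,1],[-0.2,0.1,2.9,0,0,0,1],[-0.2,0.1,3.1,0,0,0,1],[-0.2,0.1,3.2,0,0,0,1],[-0.2,0.1,3.2,0,0,0,1]],
  ],
)

```text
clock: 17.75
tcp_pos: [0.5302, -0.2648, 0.2277]
tcp_rot: [0.0, 0.0, 1.0, -0.0]
wrist_force: [-0.6, 0.4, -4.4]
grip_width: 0.0237
```

Emit:
send_rows(
  moves=[
    [[0,0,0.1,0,0,0,1],[0,0,0.2,0,0,0,1],[0,0,0.3,0,0,0,1],[0,0,0.4,0,0,0,1],[0,0,0.5,0,0,0,1],[0,0,0.6,0,0,0,1],[0,0,0.8,0,0,0,1],[0,0,0.8,0,0,0,1]],
  ],
)

```text
clock: 18.55
tcp_pos: [0.53, -0.2647, 0.2195]
tcp_rot: [-0.0, 0.001, 1.0, 0.0]
wrist_force: [-0.3, -0.0, -3.0]
grip_width: 0.0234
```

Run:
```python
from h import *
s=arm.get_state();print(s['clock'],s['tcp_pos'],s['wrist_force'])
im=imaging.get_image('scene');dump(im,'s15')
cv2.imwrite('pics/s15.png',cv2.resize(im['color'][170:330,310:470,::-1],None,fx=3.7,fy=3.7,interpolation=cv2.INTER_CUBIC))
```

```text
18.55 [ 0.53003648 -0.26471917  0.21949858] [-0.26257453 -0.01684993 -3.02590082]
```

View pics/s15.png

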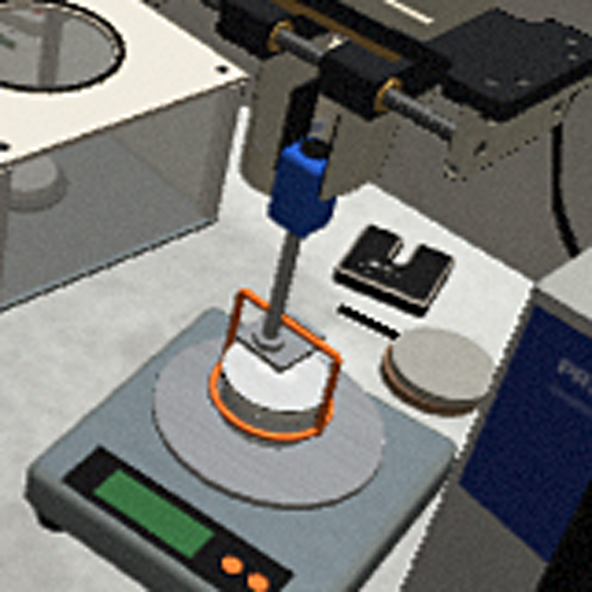

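The tin is down on the pan; force is back to the lifter's own weight. Lowering to the middle of the opening, backing out, then rising.

Emit:
send_rows(
  moves=[
    [[0,0,0.6,0,0,0,1],[0,0,1.1,0,0,0,1],[0,0,1.1,0,0,0,1],[0.6,0,1.1,0,0,0,1],[1.4,0,1.1,0,0,0,1],[2.4,0,1.1,0,0,0,1],[3.4,0,1.1,0,0,0,1],[3.4,0,1.1,0,0,0,1]],
  ],
)

```text
clock: 19.4
tcp_pos: [0.494, -0.2652, 0.2088]
tcp_rot: [-0.001, 0.001, 1.0, -0.0]
wrist_force: [0.4, -0.5, -3.2]
grip_width: 0.0237
```

Run:
```python
from h import *
s=arm.get_state();print(s['clock'],s['tcp_pos'],s['wrist_force'])
im=imaging.get_image('scene');dump(im,'s16')
cv2.imwrite('pics/s16.png',cv2.resize(im['color'][170:330,310:470,::-1],None,fx=3.7,fy=3.7,interpolation=cv2.INTER_CUBIC))
```

```text
19.4 [ 0.49397986 -0.26524132  0.20884391] [ 0.41949375 -0.50383954 -3.16484709]
```

View pics/s16.png

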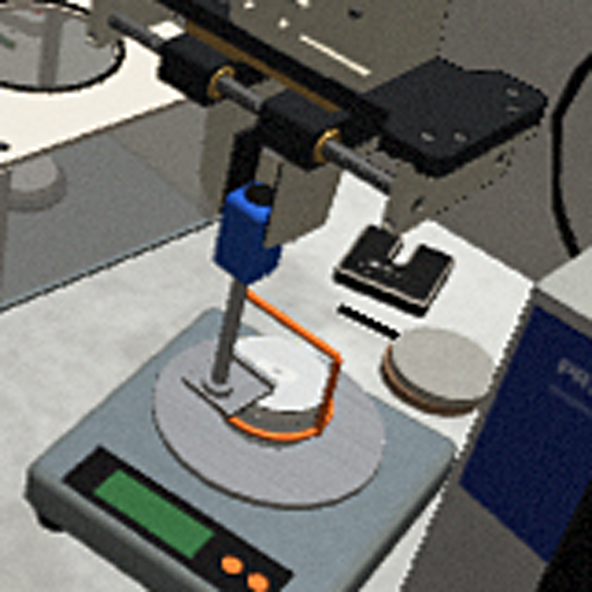

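Emit:
send_rows(
  moves=[
    [[0,0,-1,0,0,0,1],[0,0,-3,0,0,0,1],[0,0,-6,0,0,0,1],[0,0,-9,0,0,0,1],[0,0,-11,0,0,0,1],[0,0,-11,0,0,0,1]],
  ],
)

```text
clock: 20.05
tcp_pos: [0.4986, -0.2655, 0.323]
tcp_rot: [0.004, 0.0, 1.0, -0.002]
wrist_force: [0.4, -0.0, -3.5]
grip_width: 0.0238
```

Run:
```python
from h import *
s=arm.get_state();print(s['clock'],s['tcp_pos'],s['wrist_force'])
plan([.414,.277,.32],down(np.radians(177)))
im=imaging.get_image('scene');dump(im,'s17')
cv2.imwrite('pics/s17.png',cv2.resize(im['color'][170:330,310:470,::-1],None,fx=3.7,fy=3.7,interpolation=cv2.INTER_CUBIC))
```

```text
20.05 [ 0.49858031 -0.26554778  0.32298344] [ 0.40638936 -0.00815725 -3.53780936]
 shift cm [ 8.49 54.25  0.07] turn deg [-0.17  0.42  2.97]
```

View pics/s17.png

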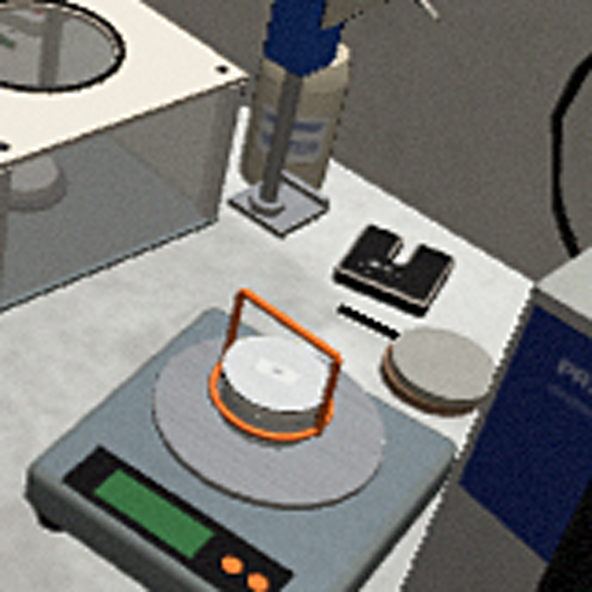

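The tin stands upright on the pan, looks central (crop 275, 380) and is unhooked. Carrying the lifter back.

Emit:
send_rows(
  moves=[
    [[0.5,2,0,0,0,0.3,1],[1.2,5,0,0,0,0.6,1],[2,9,0,0,0,0.9,1],[2.8,13,0,0,0,1.2,1],[3.6,17.5,0,0,0,1.5,1],[4.4,22,0,0,0,1.8,1],[5.2,26.5,0,0,0,2.1,1],[5.9,31,0,0,0,2.4,1]],
  ],
)

```text
clock: 20.9
tcp_pos: [0.4359, 0.0471, 0.3173]
tcp_rot: [-0.001, 0.021, 1.0, -0.0]
wrist_force: [1.4, 0.3, -2.5]
grip_width: 0.0236
```

Run:
```python
from h import *
s=arm.get_state();print(s['clock'],s['tcp_pos'])
plan([.414,.277,.32],down(np.radians(177)))
```

```text
20.9 [0.43589675 0.04705972 0.31731325]
 shift cm [ 3.18 22.88 -0.27] turn deg [-0.02 -0.12  0.54]
```

Emit:
send_rows(
  moves=[
    [[0.6,4,0,0,0,0,1],[1.2,8,0,0,0,0.2,1],[1.8,12,0,0,0,0.4,1],[2.4,16,0,0,0,0.5,1],[2.9,19.5,0,0,0,0.5,1],[3.2,22,0,0,0,0.5,1],[3.2,22.9,0,0,0,0.5,1],[3.2,22.9,0,0,0,0.5,1]],
  ],
)

```text
clock: 21.7
tcp_pos: [0.4144, 0.2763, 0.3174]
tcp_rot: [-0.001, 0.024, 1.0, -0.0]
wrist_force: [0.6, -0.4, -2.6]
grip_width: 0.024
```

Emit:
send_rows(
  moves=[
    [[0,0,2,0,0,0,1],[0,0,6,0,0,0,1],[0,0,10,0,0,0,1],[0,0,14,0,0,0,1],[0,0,17,0,0,0,1],[0,0,19,0,0,0,1],[0,0,19,0,0,0,1],[0,0,19,0,0,0,1]],
  ],
)

```text
clock: 22.5
tcp_pos: [0.4156, 0.2741, 0.1287]
tcp_rot: [-0.0, 0.027, 1.0, -0.001]
wrist_force: [0.4, 1.1, -2.0]
grip_width: 0.0235
```

Run:
```python
from h import *
s=arm.get_state();print(s['clock'],s['tcp_pos'],s['wrist_force'])
plan([.414,.277,.1063],down(np.radians(177)))
im=imaging.get_image('wrist');dump(im,'w18')
im=imaging.get_image('scene');dump(im,'s18')
cv2.imwrite('pics/s18c.png',cv2.resize(im['color'][100:240,130:270,::-1],None,fx=4,fy=4,interpolation=cv2.INTER_CUBIC))
```

```text
22.5 [0.41561573 0.27408368 0.12869086] [ 0.41140673  1.06084496 -2.04441718]
 shift cm [0.18 0.29 2.24] turn deg [-0.06 -0.04 -0.06]
```

View pics/s18c.png

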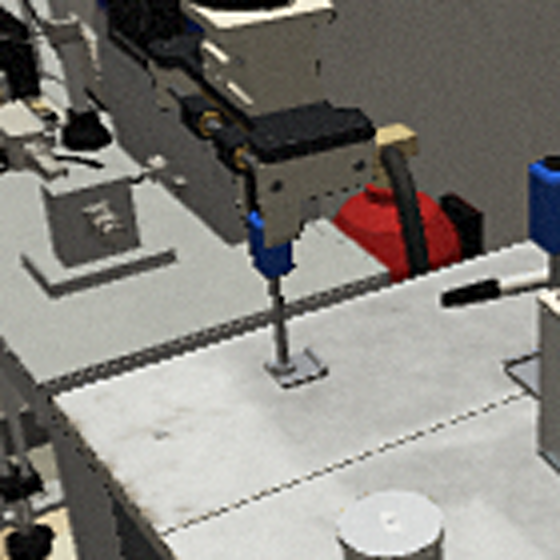

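Lowering slowly to bench contact.

Emit:
send_rows(
  moves=[
    [[0,0,0.6,0,0,0,1],[0,0,1.2,0,0,0,1],[0,0,1.6,0,0,0,1],[0,0,1.9,0,0,0,1],[0,0,2.1,0,0,0,1],[0,0,2.2,0,0,0,1],[0,0,2.2,0,0,0,1],[0,0,2.2,0,0,0,1]],
  ],
)

```text
clock: 23.4
tcp_pos: [0.4154, 0.2757, 0.1067]
tcp_rot: [0.0, 0.026, 1.0, 0.0]
wrist_force: [0.3, -0.4, -3.0]
grip_width: 0.0238
```

Run:
```python
from h import *
for i in range(3):
    s=arm.get_state();print(s['clock'],s['tcp_pos'],s['wrist_force']);imaging.get_image('top')
```

```text
23.4 [0.41536421 0.27565056 0.10674323] [ 0.29087482 -0.36871983 -2.97398688]
23.45 [0.41534936 0.27561935 0.10673225] [-0.16083404 -0.03574206 -2.63561881]
23.5 [0.41532045 0.27562819 0.10672445] [-0.59511321  0.78025503 -2.79340306]
```

Emit:
send_rows(
  moves=[
    [[0,0,0.05,0,0,0,1],[0,0,0.1,0,0,0,1],[0,0,0.1,0,0,0,1]],
  ],
)

```text
clock: 23.85
tcp_pos: [0.4156, 0.2758, 0.1067]
tcp_rot: [0.0, 0.026, 1.0, 0.0]
wrist_force: [-1.5, -2.0, 8.3]
grip_width: 0.0238
```

Run:
```python
from h import *
for i in range(3):
    s=arm.get_state();print(s['clock'],s['tcp_pos'],s['wrist_force']);imaging.get_image('top')
```

```text
23.85 [0.415562   0.27577235 0.10667921] [-1.46398314 -2.0413686   8.27270109]
23.9 [0.4155802  0.27575223 0.10667882] [-2.88320546  0.08965974  7.46878553]
23.95 [0.41555659 0.27575493 0.10667891] [-2.32286649 -1.1498687   7.45042022]
```

In firm contact. Easing off and opening.

Emit:
send_rows(
  moves=[
    [[0,0,-0.05,0,0,0,1],[0,0,-0.05,0,0,0,1],[0,0,-0.05,0,0,0,0.4],[0,0,-0.05,0,0,0,0.2],[0,0,-0.05,0,0,0,0],[0,0,-0.05,0,0,0,-0.3],[0,0,-0.05,0,0,0,-1],[0,0,-0.05,0,0,0,-1]],
  ],
)

```text
clock: 24.8
tcp_pos: [0.4152, 0.2755, 0.1061]
tcp_rot: [-0.0, 0.026, 1.0, 0.0]
wrist_force: [0.6, -0.8, -0.4]
grip_width: 0.0626
```

Emit:
send_rows(
  moves=[
    [[0,0,0,0,0,0,-1],[0,0,0,0,0,0,-1],[0,0,0,0,0,0,-1],[0,0,0,0,0,0,-1],[0,0,0,0,0,0,-1]],
  ],
)

```text
clock: 25.3
tcp_pos: [0.4152, 0.2755, 0.1062]
tcp_rot: [-0.0, 0.026, 1.0, 0.0]
wrist_force: [-0.9, 0.3, -0.3]
grip_width: 0.0918
```

Run:
```python
from h import *
s=arm.get_state();print(s['clock'],s['tcp_pos'],s['wrist_force'],s['grip_width'])
im=imaging.get_image('wrist');dump(im,'w19');cv2.imwrite('pics/w19c.png',cv2.resize(im['color'][140:300,180:380,::-1],None,fx=3,fy=3))
```

```text
25.3 [0.41523641 0.27552658 0.1061997 ] [-0.9231997   0.32031297 -0.33369577] 0.09176274264631225
```

View pics/w19c.png

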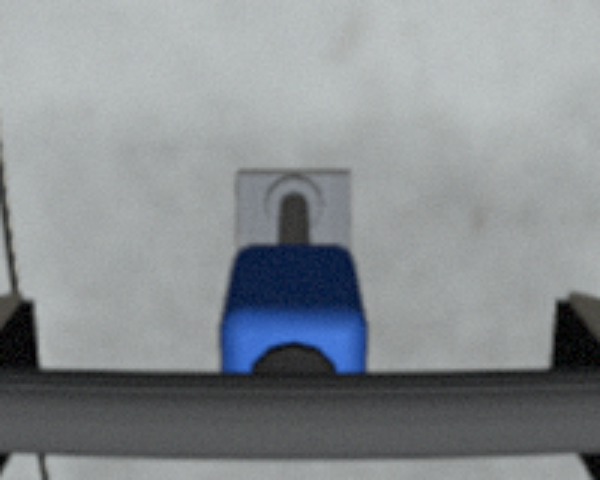

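Released, and the lifter stands. Rising and moving off toward the start side for the final check.

Emit:
send_rows(
  moves=[
    [[0,0,-1,0,0,0,-1],[0,0,-4,0,0,0,-1],[0,0,-8,0,0,0,-1],[0,0,-13,0,0,0,-1],[2,4,-17,0,0,0,-1],[5,8,-18,0,0,0,-1],[8,12,-18,0,0,0,-1],[10,15,-18,0,0,0,-1]],
  ],
)

```text
clock: 26.15
tcp_pos: [0.3219, 0.4326, 0.2885]
tcp_rot: [0.001, 0.026, 1.0, 0.001]
wrist_force: [0.7, 0.6, -0.1]
grip_width: 0.0915
```

Emit:
send_rows(
  moves=[
    [[0,0,0,0,0,0,-1],[0,0,0,0,0,0,-1],[0,0,0,0,0,0,-1]],
  ],
)

```text
clock: 26.45
tcp_pos: [0.324, 0.4294, 0.2863]
tcp_rot: [0.0, 0.026, 1.0, -0.0]
wrist_force: [0.3, -0.4, -0.4]
grip_width: 0.0918
```

Run:
```python
from h import *
s=arm.get_state();print(s['clock'],s['tcp_pos'],np.abs(s['qvel']).max())
for n in ['scene','top']:
    im=imaging.get_image(n);dump(im,n+'F');P=cloud(im);c=im['color'].astype(int)
    org=(c[...,0]>110)&(c[...,1]<c[...,0]*.75)&(c[...,2]<c[...,0]*.55)&(np.hypot(P[...,0]-.54,P[...,1]+.265)<.06)&(P[...,2]>.05);Q=P[org];print(n,'orange',len(Q),Q.min(0).round(4),Q.max(0).round(4))
    m=(abs(P[...,2]-.09)<.004)&(np.hypot(P[...,0]-.54,P[...,1]+.265)<.05);Q=P[m];print(' lid',cv2.minEnclosingCircle((Q[:,:2]*1000).astype(np.float32)),Q.mean(0))
    for l in ['lifter_grip','tin','spare_tin']:
        for d in imaging.search_frame(im,l):
            r,cc=map(int,d['pixel']);print(n,l,r,cc,round(d['conf'],2),P[r,cc].round(3))
a=load('sceneF')['color'][:,:,::-1];b=load('topF')['color'][:,:,::-1]
cv2.imwrite('pics/F.png',np.hstack([cv2.resize(a[100:400,150:450],(400,400)),cv2.resize(b[50:310,100:460],(400,289))[:400].copy() if False else cv2.resize(b[40:340,100:460][:, :],(400,400))]))
```

```text
26.45 [0.32400865 0.42937436 0.28630237] 0.01589077546293919
scene orange 158 [ 0.5098 -0.2987  0.0596] [ 0.562  -0.2327  0.1294]
 lid ((540.1236572265625, -265.3009033203125), 33.18225860595703) [ 0.53964961 -0.26528759  0.08970372]
scene lifter_grip 176 196 0.8 [0.4   0.264 0.091]
scene lifter_grip 156 267 0.56 [0.567 0.171 0.143]
scene tin 272 387 0.71 [nan nan nan]
scene tin 257 271 0.66 [ 0.425 -0.048  0.022]
scene spare_tin 234 228 0.56 [0.378 0.064 0.037]
top orange 143 [ 0.5109 -0.2928  0.0704] [ 0.5742 -0.2319  0.131 ]
 lid ((541.0629272460938, -263.563720703125), 33.3985710144043) [ 0.54079225 -0.26431737  0.09072739]
top lifter_grip 244 136 0.76 [0.416 0.264 0.098]
top tin 233 290 0.73 [ 0.439 -0.041  0.023]
top tin 176 399 0.68 [ 0.544 -0.261  0.089]
top spare_tin 261 233 0.78 [0.381 0.079 0.039]
```

View pics/F.png

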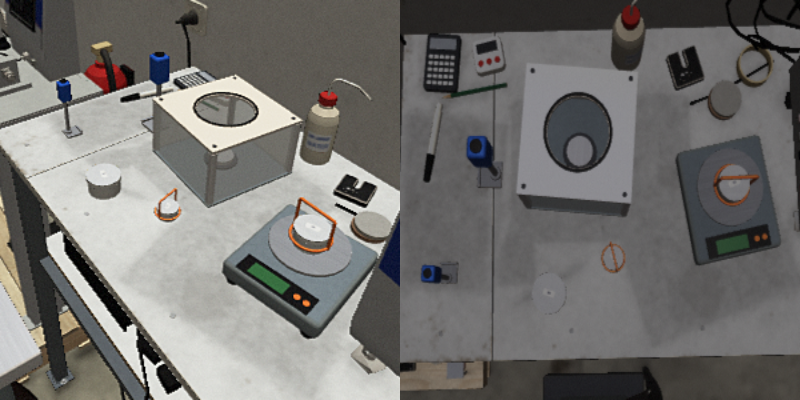

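The lid centre is at about (0.541, -0.265) and the pan centre at (0.542, -0.265). The tin and the lifter both stand upright, the spare tin hasn't moved, and the arm is clear. Handing in.

```bash
python3 -c "
from station import workorder
print(workorder.close_job())"
```

```text
the job is handed in; nothing more can be done
None
```

The moisture tin is standing upright on the balance pan, about 1–2 mm from its centre. The lifting foot is unhooked and stands on the bench about where it was picked up. I handed the job in at about 26.6 s of the 67 s allowed.

- **What was used:** I took the smaller lifting foot (24 mm handle, top at 127 mm) and the larger tin, the one in the chamber. I lifted the tin out through the port by its bail, and the gripper never touched the tin or the bail.
- **Last checks:** In the last pictures the spare tin and the small bench tin were where they started, the arm was clear, and nothing had tipped.
- **What went wrong:** On the first grasp I lifted before the fingers had finished closing. The lifting foot stayed standing, and the second grasp held.
- **Standing the foot down:** It pressed the bench with about 10 N before I eased off and let go.

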